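# Turn over, inspect and count cast photo blocks

### The job

With its pan still empty, press the yellow tare key of the counting scale; then turn every pink photo block over to look at its underside and leave it lying flat, underside up: blocks with the round brass boss in the recess go into the scale's steel pan, blocks whose boss is missing go into the red reject tray, none stacked on another or propped on a rim. When all are sorted, press the blue count key and then the green store key, one key at a time and letting each spring back, and leave the tape roll and the bead tin where they lie.

Things in the scene. Friction and masses are not known exactly. Their poses are not given: they have to be found in the camera images.
- block_1: pink cast photo block, 60 mm (its x) by 44 mm (y) by 32 mm thick (z), about 110 g, starting picture face up; may be absent. Origin at the centre of its underside; z points from the underside to the picture face, so z points down once it is underside up. The underside has a rim 6 mm wide round a recess 48 x 32 mm, 15 mm deep. It can stand on any side face
- block_1_core (a point): outermost point in the middle of block_1's recess: the tip of its round brass boss (22 mm across, 13 mm tall; block z = 2 mm) if it is sound, or the bare recess floor (block z = 15 mm) if the boss is missing
- block_2: another such block, number 2, same sizes and axes; from above all look alike; may be absent
- block_2_core (a point): outermost point in the middle of block_2's recess: the tip of its round brass boss (22 mm across, 13 mm tall; block z = 2 mm) if it is sound, or the bare recess floor (block z = 15 mm) if the boss is missing
- block_3: another such block, number 3, same sizes and axes; from above all look alike; may be absent
- block_3_core (a point): outermost point in the middle of block_3's recess: the tip of its round brass boss (22 mm across, 13 mm tall; block z = 2 mm) if it is sound, or the bare recess floor (block z = 15 mm) if the boss is missing
- block_4: another such block, number 4, same sizes and axes; from above all look alike; may be absent
- block_4_core (a point): outermost point in the middle of block_4's recess: the tip of its round brass boss (22 mm across, 13 mm tall; block z = 2 mm) if it is sound, or the bare recess floor (block z = 15 mm) if the boss is missing
- block_5: another such block, number 5, same sizes and axes; from above all look alike; may be absent
- block_5_core (a point): outermost point in the middle of block_5's recess: the tip of its round brass boss (22 mm across, 13 mm tall; block z = 2 mm) if it is sound, or the bare recess floor (block z = 15 mm) if the boss is missing
- scale: fixed counting scale, white, 300 mm (x) by 150 mm (y), on the table; origin under its centre. Its lipped steel pan fills the +x part, its key panel the -x part. It may stand on either side of the work area
- pan (a point): centre of the pan's floor, 30 mm above the table; the pan is 170 mm (scale x) by 124 mm (scale y) inside, with a lip 10 mm high, and is rigid
- tare_key (a joint): the yellow tare key, at the +y end of the panel's row of three (45 mm apart along scale y): a spring key 28 mm across that moves straight down; 0 = up, 0.006 m = fully down (4 N); counts as pressed beyond 0.004; it springs back when let go
- tare_key_top (a point): centre of the yellow tare key's top face; moves with the key
- count_key (a joint): the blue count key, in the middle of the panel's row of three (45 mm apart along scale y): a spring key 28 mm across that moves straight down; 0 = up, 0.006 m = fully down (4 N); counts as pressed beyond 0.004; it springs back when let go
- count_key_top (a point): centre of the blue count key's top face; moves with the key
- store_key (a joint): the green store key, at the -y end of the panel's row of three (45 mm apart along scale y): a spring key 28 mm across that moves straight down; 0 = up, 0.006 m = fully down (4 N); counts as pressed beyond 0.004; it springs back when let go
- store_key_top (a point): centre of the green store key's top face; moves with the key
- reject_tray: fixed red tray, 186 mm (x) by 140 mm (y), walls 4 mm thick and 16 mm high; origin under its centre. It stands on the side that the scale does not
- reject_tray_in (a point): centre of the reject tray's floor (inside 178 x 132 mm)
- tape_roll: bystander: loose teal roll of tape lying flat, 84 mm across, 22 mm tall, origin under its centre; leave alone
- bead_tin: bystander: loose round white tin with a blue lid, 66 mm across, 34 mm tall, origin under its centre; leave alone

How it is judged:
By the outcome, as a careful person would: the job done as asked, in the order asked, and still so for the second after the job is handed in, with the robot touching nothing.
Of block_1, block_2, block_3, block_4, block_5 only 3 to 4 are there at a start; the rules pass over those that are not, and their reading is None.
At some moment in a run one of block_1, block_2, block_3, block_4, block_5 may be knocked a few centimetres aside while the robot is not near it.
Once in a run the grip may slacken for a moment while it holds something.
It also fails if it takes over 210 s, if anything falls off the work surface, if the arm or the gripper's body presses on something with over 40 N, if the wrist force passes 120 N, or if a joint passes its speed limit or range.

### The arm

A 6-joint arm with a two-finger parallel gripper is mounted at the origin on the work surface. World frame = base frame: x ahead of the robot, y to its left, z up, the work surface at z = 0. Lengths are in m, angles in rad, forces in N, time in s.
With the tool pointing down it reaches from about 0.3 to 1 m from the base axis. Payload 5.1 kg.
Tool frame: the origin (TCP) lies between the finger pads; the fingertips stand 8 mm ahead of it and the grasp point (between the pads) lies 11 mm behind it (r.finger_overhang is the distance from the TCP to the fingertips, in m); z points along the fingers, y is the direction in which the jaws open and shut (so a half turn about z gives the same grasp; the last joint's range is limited). The gripper opens to 95 mm and grips with 3 to 60 N. Pads are 20 mm wide; open, the fingers measure 119 mm over their backs; the gripper's body (75 mm by 180 mm) begins 59 mm behind the grasp point.
Start: joints at [1.029, 0.124, 1.65, -0, 1.367, -0.083], TCP at [0.288, 0.583, 0.196] pointing down, gripper open.
Joint ranges: [-2.61, 2.61], [-1.02, 2.33], [0.03, 2.71], [-1.35, 4.49], [0.32, 2.68], [-2.91, 2.91]. Speed limits (rad/s): [2.57, 2.57, 3.14, 3.14, 3.14, 3.14].

### API

Orientations are given as a 3x3 rotation matrix whose columns are the frame's x, y, z axes.
In Python, from workcell import r gives the robot as it stands.
- The arm moves only by the tool move_arm, never from a script. Its argument "motion" is a list of rows, each an object with "linear": the shift along the tool's x, y, z in mm, a list of three; "turn": the turn about the tool's z in rad; "jaw": the finger opening in mm, from 0 to 95.1. A call has exactly 10 rows; each row shifts and turns the pose as measured when the row begins, along the tool's axes as they then stand; what a row does not reach is not made up. A row lasts 1/10 s, in which the tool goes at most 50 mm and 8.59 degrees, less where a joint would pass 70% of its speed; a pose out of reach is approached as far as the arm can. A call is refused whole if a number of a shift passes 50 or a number of a turn 0.15, either way. A call with a gripper value outside its range is refused whole. The fingers move at their own pace and stop on an object; "newtons" is the grip in N (left out, the last holds). Time passes only in rows, so rows that do not move let the fingers close, or fill a call up. It gives the time, the measured TCP pose, the force and the opening at its end, in the units of the state.
- r.observe(): the state, without advancing time (a new reading comes with each control period).
- r.get_image(name): name is "side" or "top" or "wrist"; returns a dict with "frame" (384x512x3 uint8, red, green, blue), "z_map" (384x512 float32, m along the optical axis (not along the pixel's ray), 0 where there is no reading), "fovy" (degrees; the focal length in pixels is half the picture's height over the tangent of half this angle, whatever the lens; pixels are square), "cx", "cy" (the principal point, pixels), "R" (3x3) and "t" (3): a world point X has camera coordinates R X + t. Camera axes: x right, y down, z forward; pixel columns grow to the right and rows downward; lengths in m; the calibration is good to about 2 mm. The wrist camera is an equidistant fisheye: a pixel r from the principal point sees the ray r / f radians off the axis. A picture is of the moment at which its call begins.
- r.sign_off(): hands the job in, once; it reports no verdict.
The state is a dict: "t": time; "q": joint angles; "joint_velocities": joint speeds; "joint_efforts": joint torques, N m; "eef_pos": TCP position; "tcp_rot": TCP orientation; "contact_force": force on the tool from outside, world axes, zero at the start; "wrist_torque": the same for the moment, N m; "width": finger opening in m.
Only numpy, scipy, OpenCV 4.12 (cv2) and the standard library are available. Lean on these libraries where they do the work, as an engineer would, in place of code of your own. Each camera call takes 0.05 s, during which the arm holds its last target.

## Working session

There is one attempt and no reset: what is moved stays moved. The work goes in short steps, Python scripts to look and compute and a tool call to move; the robot and the scene stay as the last step left them, time stands still between calls to the robot, and variables do not carry over. Pictures are saved under pics/ and viewed, and the job is handed in when it is done.

Besides the shell and the picture viewer there is one more tool, called after "Call:" as name(argument=value, ...), one argument or row to a line, values as JSON. move_arm: Moves the arm, as the interface text tells. Its arguments: {"type":"object","properties":{"motion":{"type":"array","items":{"type":"object","properties":{"linear":{"type":"array","items":{"type":"number"}},"turn":{"type":"number"},"jaw":{"type":"number"}}}},"newtons":{"type":"number"}},"required":["motion"]}

```bash
mkdir -p pics; ls
cat > h.py <<'E'
import numpy as np, cv2, json
from workcell import r
def save(name,fn):
    d=r.get_image(name); cv2.imwrite('pics/'+fn,d['frame'][:,:,::-1]); return d
def foc(d): return d['frame'].shape[0]/2/np.tan(np.radians(d['fovy'])/2)
def world(d,u,v,fish=False,z=None):
    f=foc(d); x=(u-d['cx']); y=(v-d['cy'])
    Z=d['z_map'][int(round(v)),int(round(u))] if z is None else z
    if fish:
        rr=np.hypot(x,y); th=rr/f; k=np.tan(th)/rr if rr>0 else 1/f
        c=np.array([x*k,y*k,1])*Z
    else: c=np.array([x/f,y/f,1])*Z
    return np.array(d['R']).T@(c-np.array(d['t']))
def cloud(d,fish=False):
    f=foc(d); H,W=d['z_map'].shape
    u,v=np.meshgrid(np.arange(W),np.arange(H)); x=u-d['cx'];y=v-d['cy']
    if fish:
        rr=np.hypot(x,y)+1e-9; k=np.tan(np.minimum(rr/f,1.5))/rr
    else: k=1/f
    Z=d['z_map']; c=np.stack([x*k*Z,y*k*Z,Z],-1)
    P=(c-np.array(d['t']))@np.array(d['R']); P[Z==0]=np.nan
    return P
E
python3 - <<'E'
from h import *
for n in ['side','top','wrist']:
    d=save(n,n+'0.png'); print(n,d['fovy'],d['cx'],d['cy'],(-np.array(d['R']).T@d['t']).round(3),np.array(d['R'])[2].round(2))
o=r.observe(); print({k:np.round(v,3).tolist() for k,v in o.items()})
E
```

```text
pics
side 44.608238878416415 262.52333769098317 190.0646562975756 [ 0.512 -0.834  0.944] [ 0.06  0.68 -0.73]
top 51.19502629369702 260.52076462072097 189.78758950794844 [0.386 0.004 1.017] [ 0.2  -0.02 -0.98]
wrist 65.70646984690485 259.1296356842401 189.48894661133366 [0.22  0.617 0.384] [ 0.24 -0.12 -0.96]
{'t': 0.15, 'q': [1.029, 0.124, 1.651, -0.0, 1.367, -0.083], 'joint_velocities': [-0.001, -0.002, -0.004, -0.001, -0.0, -0.001], 'joint_efforts': [0.0, -41.819, -36.047, 0.078, 0.047, -0.0], 'eef_pos': [0.288, 0.582, 0.195], 'tcp_rot': [[-0.897, 0.443, -0.001], [0.443, 0.897, -0.001], [0.0, -0.002, -1.0]], 'contact_force': [0.257, 0.679, 0.616], 'wrist_torque': [0.02, -0.02, 0.012], 'width': 0.095}
```

View pics/top0.png

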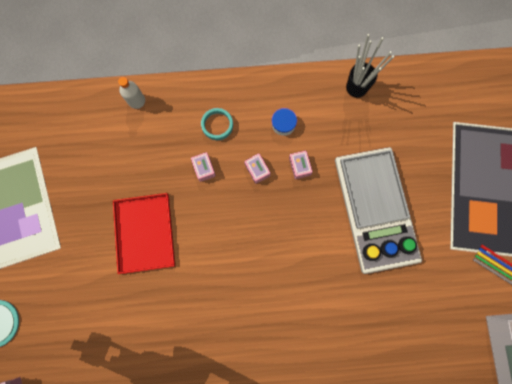

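View pics/side0.png

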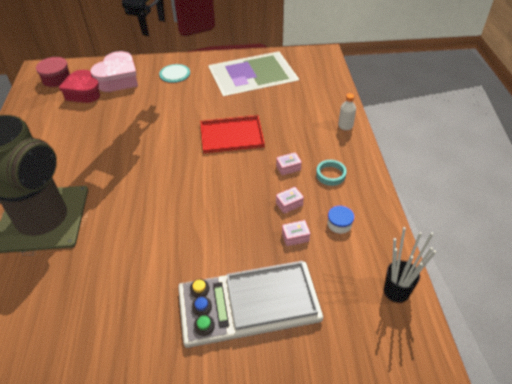

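View pics/wrist0.png

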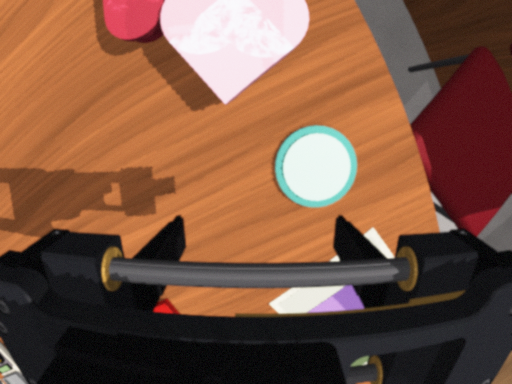

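```bash
cat >> h.py <<'E'
def rect(P,m):
    q=P[m]; q=q[~np.isnan(q[:,0])]
    (c,s,a)=cv2.minAreaRect((q[:,:2]*1000).astype(np.float32))
    return np.round(c,1),np.round(s,1),round(a,1),len(q),np.round(np.percentile(q[:,2],[5,50,95])*1000,1)
def comps(mask,P,minn=15):
    n,l,st,ce=cv2.connectedComponentsWithStats(mask.astype(np.uint8))
    for i in range(1,n):
        if st[i,4]>=minn: print(ce[i].round(0),*rect(P,l==i))
def colors(d):
    hsv=cv2.cvtColor(d['frame'],cv2.COLOR_RGB2HSV).astype(int); H,S,V=hsv[...,0],hsv[...,1],hsv[...,2]
    return dict(pink=((H>155)|(H<4))&(S>25)&(S<140)&(V>150),red=((H>172)|(H<5))&(S>200)&(V>120),yel=(H>24)&(H<34)&(S>190)&(V>150),blue=(H>105)&(H<125)&(S>170)&(V>90),grn=(H>50)&(H<80)&(S>170)&(V>90),teal=(H>78)&(H<95)&(S>110))
E
python3 - <<'E'
from h import *
for n in ['top','side']:
    d=r.get_image(n); P=cloud(d); C=colors(d)
    for k,m in C.items(): print(n,k); comps(m,P,25)
    if n=='top':
        # white scale
        hsv=cv2.cvtColor(d['frame'],cv2.COLOR_RGB2HSV).astype(int)
        comps((P[...,2]>0.012)&(P[...,2]<0.06)&(P[...,0]>0.2)&(P[...,0]<0.9),P,40)
E
```

```text
top pink
[300. 164.] [ 651.8 -126.2] [59.9 51.4] 9.9 297 [14.7 32.1 35.2]
[202. 166.] [665.2 128.4] [58.9 46.8] 16.2 268 [26.3 32.1 35.2]
[257. 167.] [651.4 -13.3] [60.1 49.5] 24.3 284 [19.4 32.  34.9]
top red
[144. 233.] [508.8 285.5] [184.5 139.3] 3.5 4068 [ 1.1  4.3 15. ]
[504. 260.] [ 369.  -603.9] [44.3  4.3] 53.8 30 [ 4.2  7.1 10.4]
top yel
[372. 252.] [ 413.4 -268.5] [19.9 19.5] 40.5 64 [47.2 50.5 52.6]
top blue
[284. 120.] [767.9 -91.2] [57.2 59.2] 84.9 403 [31.1 34.1 37.1]
[391. 248.] [ 418.1 -316.8] [30.5 25.9] 66.0 118 [41.  49.3 52.7]
top grn
top teal
[355.  75.] [ 871.9 -284.5] [23.8 33. ] 50.9 56 [17.1 42.9 57. ]
[365.  76.] [ 861.8 -310.5] [19.3 50.5] 61.6 93 [14.5 41.8 58. ]
[355.  89.] [ 841.9 -289.6] [61.7 26.5] 60.0 164 [15.  37.4 56.2]
[136. 100.] [859.  291.2] [22.8 47.6] 35.0 166 [14.4 35.7 57.2]
[216. 123.] [781.4  84.9] [81.8 82.1] 87.7 326 [13.7 21.5 24.8]
[284. 120.] [770.4 -91.5] [62.6 64.2] 85.2 515 [23.8 34.  37. ]
[377. 210.] [ 522.2 -304. ] [300.4 151. ] 6.2 7085 [23.5 30.1 43.4]
[300. 164.] [ 651.5 -122.4] [60.6 44.1] 9.0 438 [20.7 32.3 35.6]
[202. 166.] [666.1 127.5] [61.2 44.1] 15.6 429 [22.6 32.3 35.6]
[257. 167.] [650.4 -11. ] [60.1 44.4] 24.1 427 [23.9 32.2 35.7]
[142. 233.] [510.1 286.6] [186.2 141.1] 3.2 453 [12.6 15.5 18.7]
[497. 324.] [ 233.7 -553.3] [33.8 69.4] 35.9 262 [13.3 35.9 57.8]
side pink
[114.  65.] [ 39.3 934.9] [156.6 777. ] 13.0 753 [-1.4 62.3 66.1]
[51. 65.] [-208.6  964.8] [100.7 749.1] 19.8 377 [51.4 56.6 60.1]
[288. 161.] [670.  146.3] [76.8 84.9] 12.9 156 [-0.  31.4 34.6]
[288. 198.] [653.3   3.4] [80.2 73.2] 24.7 157 [ 0.7 31.  34.9]
[295. 232.] [ 654.9 -109.3] [71.3 73.4] 8.9 161 [-0.7 31.2 34.4]
side red
side yel
side blue
side grn
side teal
```

```bash
cat >> h.py <<'E'
def plan(x,y,z,ang=None,n=10,start=None):
    """targets mm, tool-y angle deg (mod 180)"""
    o=r.observe() if start is None else start
    R=np.array(o['tcp_rot']); p=np.array(o['eef_pos'])*1000
    a=np.degrees(np.arctan2(R[1,1],R[0,1]))
    dt=0 if ang is None else -((ang-a+90)%180-90)
    d=np.array([x,y,z])-p
    rows=[]; 
    for i in range(n):
        t=np.radians(a-dt*i/n*1.0); 
        ex=np.array([np.cos(t+np.pi/2),np.sin(t+np.pi/2)]); ey=np.array([np.cos(t),np.sin(t)])
        # check handedness: z down => x = y x z
        s=d/n; rows.append([round(float(s[:2]@ex),1),round(float(s[:2]@ey),1),round(float(-s[2]),1),round(float(np.radians(dt)/n),3)])
    print('pos',p.round(1),'yang',round(a,1),'q6',round(o['q'][5],2),'F',np.round(o['contact_force'],1),'w',round(o['width']*1000,1),'t',round(o['t'],1))
    print('d',d.round(1),'turn',round(np.radians(dt),3))
    for q in rows: print(q)
E
python3 - <<'E'
from h import *
R=np.array(r.observe()['tcp_rot']); print(R)
plan(413,-269,120,99,20)
E
```

```text
[[-8.96578534e-01  4.42884523e-01 -4.81805082e-04]
 [ 4.42884778e-01  8.96578181e-01 -7.98489646e-04]
 [ 7.83372182e-05 -9.29292812e-04 -9.99999565e-01]]
pos [287.7 582.5 195.8] yang 63.7 q6 -0.08 F [-0.7  0.7  0.5] w 95.0 t 0.2
d [ 125.3 -851.5  -75.8] turn -0.616
[-24.5, -35.4, 3.8, -0.031]
[-23.4, -36.1, 3.8, -0.031]
[-22.2, -36.8, 3.8, -0.031]
[-21.1, -37.5, 3.8, -0.031]
[-19.9, -38.1, 3.8, -0.031]
[-18.8, -38.7, 3.8, -0.031]
[-17.6, -39.3, 3.8, -0.031]
[-16.3, -39.8, 3.8, -0.031]
[-15.1, -40.3, 3.8, -0.031]
[-13.9, -40.7, 3.8, -0.031]
[-12.6, -41.2, 3.8, -0.031]
[-11.3, -41.5, 3.8, -0.031]
[-10.0, -41.8, 3.8, -0.031]
[-8.7, -42.1, 3.8, -0.031]
[-7.4, -42.4, 3.8, -0.031]
[-6.1, -42.6, 3.8, -0.031]
[-4.8, -42.8, 3.8, -0.031]
[-3.5, -42.9, 3.8, -0.031]
[-2.2, -43.0, 3.8, -0.031]
[-0.9, -43.0, 3.8, -0.031]
```

Call:
move_arm(
  motion=[
    {"linear":[-24,-36,1],"turn":-0.03,"jaw":0},
    {"linear":[-23,-36,1],"turn":-0.03,"jaw":0},
    {"linear":[-22,-37,1],"turn":-0.03,"jaw":0},
    {"linear":[-21,-37,1],"turn":-0.03,"jaw":0},
    {"linear":[-20,-38,1],"turn":-0.03,"jaw":0},
    {"linear":[-19,-39,1],"turn":-0.03,"jaw":0},
    {"linear":[-18,-39,1],"turn":-0.03,"jaw":0},
    {"linear":[-16,-40,1],"turn":-0.03,"jaw":0},
    {"linear":[-15,-40,1],"turn":-0.03,"jaw":0},
    {"linear":[-14,-41,1],"turn":-0.03,"jaw":0},
  ],
)

```text
t: 1.25
eef_pos: [0.3511, 0.1464, 0.1836]
tcp_rot: [[-0.991, 0.135, 0.001], [0.135, 0.991, -0.002], [-0.002, -0.002, -1.0]]
contact_force: [1.3, -0.8, -0.6]
width: 0.0204
```

Run:
```python
from h import *
plan(413,-269,110,99,10)
```

```text
pos [351.1 146.4 183.6] yang 82.3 q6 -1.18 F [ 1.3 -0.8 -0.6] w 20.4 t 1.2
d [  61.9 -415.4  -73.6] turn -0.292
[-11.7, -40.3, 7.4, -0.029]
[-10.5, -40.7, 7.4, -0.029]
[-9.3, -40.9, 7.4, -0.029]
[-8.1, -41.2, 7.4, -0.029]
[-6.9, -41.4, 7.4, -0.029]
[-5.7, -41.6, 7.4, -0.029]
[-4.5, -41.8, 7.4, -0.029]
[-3.3, -41.9, 7.4, -0.029]
[-2.1, -41.9, 7.4, -0.029]
[-0.8, -42.0, 7.4, -0.029]
```

Call:
move_arm(
  motion=[
    {"linear":[-12,-41,7],"turn":0,"jaw":0},
    {"linear":[-12,-41,7],"turn":0,"jaw":0},
    {"linear":[-12,-41,7],"turn":0,"jaw":0},
    {"linear":[-12,-41,7],"turn":0,"jaw":0},
    {"linear":[-12,-41,7],"turn":0,"jaw":0},
    {"linear":[-12,-41,7],"turn":0,"jaw":0},
    {"linear":[-12,-41,7],"turn":0,"jaw":0},
    {"linear":[-12,-41,7],"turn":0,"jaw":0},
    {"linear":[-12,-41,7],"turn":0,"jaw":0},
    {"linear":[-10,-40,7],"turn":0,"jaw":0},
  ],
)

```text
t: 2.25
eef_pos: [0.4138, -0.2938, 0.1162]
tcp_rot: [[-0.99, 0.137, 0.016], [0.137, 0.991, -0.004], [-0.016, -0.002, -1.0]]
contact_force: [1.2, -0.3, 0.4]
width: 0.0006
```

Run:
```python
from h import *
plan(413,-269,62,None,5)
d=save('wrist','w1.png'); P=cloud(d,True); C=colors(d)
for k in ['yel','blue','grn','pink']: print(k); comps(C[k],P,60)
```

```text
pos [ 413.8 -293.8  116.2] yang 82.1 q6 -2.16 F [ 1.2 -0.3  0.4] w 0.6 t 2.2
d [ -0.8  24.8 -54.2] turn 0.0
[0.8, 4.9, 10.8, 0.0]
[0.8, 4.9, 10.8, 0.0]
[0.8, 4.9, 10.8, 0.0]
[0.8, 4.9, 10.8, 0.0]
[0.8, 4.9, 10.8, 0.0]
yel
blue
[ 30. 179.] [ 363.  -592.2] [117.9   5.6] 50.5 212 [5.9 7.7 9.2]
[237. 200.] [ 420.5 -314.6] [28.2 31.2] 76.9 745 [44.3 50.1 51.3]
[414. 378.] [ 615.5 -159.6] [394.4  27.4] 25.7 189 [33.4 34.4 35.8]
grn
pink
```

View pics/w1.png

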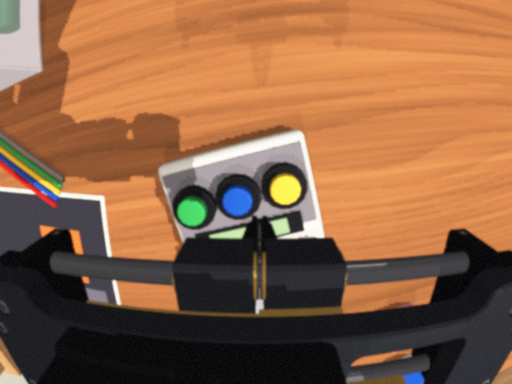

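Call:
move_arm(
  motion=[
    {"linear":[1,5,9],"turn":0,"jaw":0},
    {"linear":[1,5,9],"turn":0,"jaw":0},
    {"linear":[0,5,9],"turn":0,"jaw":0},
    {"linear":[0,5,9],"turn":0,"jaw":0},
    {"linear":[0,4,8],"turn":0,"jaw":0},
    {"linear":[0,0,0],"turn":0,"jaw":0},
    {"linear":[0,0,0],"turn":0,"jaw":0},
    {"linear":[0,0,0],"turn":0,"jaw":0},
    {"linear":[0,0,0],"turn":0,"jaw":0},
    {"linear":[0,0,0],"turn":0,"jaw":0},
  ],
)

```text
t: 3.3
eef_pos: [0.4154, -0.2694, 0.0668]
tcp_rot: [[-0.991, 0.137, 0.014], [0.136, 0.991, -0.005], [-0.015, -0.003, -1.0]]
contact_force: [0.1, 1.0, 0.7]
width: 0.0005
```

Run:
```python
from h import *
plan(415,-270,52,None,1)
```

```text
pos [ 415.4 -269.4   66.8] yang 82.2 q6 -2.12 F [0.1 1.  0.7] w 0.5 t 3.3
d [ -0.4  -0.6 -14.8] turn 0.0
[0.3, -0.7, 14.8, 0.0]
```

Call:
move_arm(
  motion=[
    {"linear":[0,0,4],"turn":0,"jaw":0},
    {"linear":[0,0,4],"turn":0,"jaw":0},
    {"linear":[0,0,3],"turn":0,"jaw":0},
    {"linear":[0,0,2],"turn":0,"jaw":0},
    {"linear":[0,0,1],"turn":0,"jaw":0},
    {"linear":[0,0,1],"turn":0,"jaw":0},
    {"linear":[0,0,1],"turn":0,"jaw":0},
    {"linear":[0,0,1],"turn":0,"jaw":0},
    {"linear":[0,0,1],"turn":0,"jaw":0},
    {"linear":[0,0,1],"turn":0,"jaw":0},
  ],
)

```text
t: 4.3
eef_pos: [0.416, -0.2704, 0.0467]
tcp_rot: [[-0.99, 0.138, 0.015], [0.137, 0.99, -0.006], [-0.016, -0.004, -1.0]]
contact_force: [-0.3, 0.4, -0.0]
width: 0.0004
```

Run:
```python
from h import *
d=save('side','s1.png'); print(r.observe()['contact_force'], r.observe()['eef_pos'])
im=cv2.imread('pics/s1.png')[240:360,150:330]; cv2.imwrite('pics/s1c.png',cv2.resize(im,None,fx=4,fy=4))
d=save('wrist','w2.png')
d=save('top','t1.png');im=cv2.imread('pics/t1.png')[180:290,320:450]; cv2.imwrite('pics/t1c.png',cv2.resize(im,None,fx=4,fy=4))
```

```text
[-0.02984281 -0.01801202  0.27114941] [ 0.41586917 -0.27029913  0.04652466]
```

View pics/s1c.png

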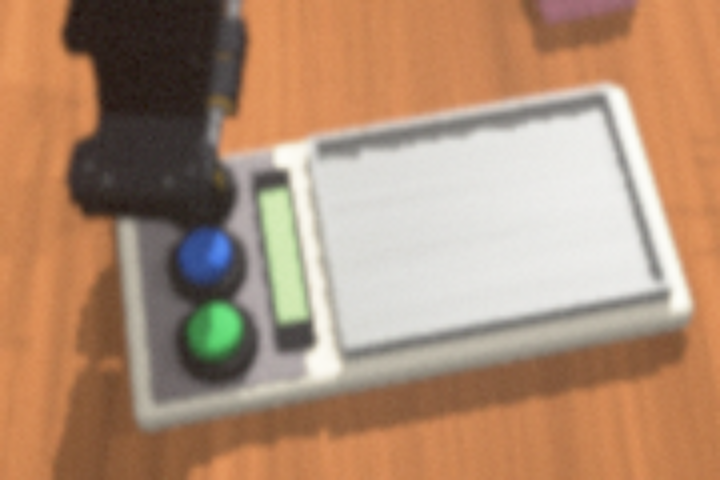

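View pics/w2.png

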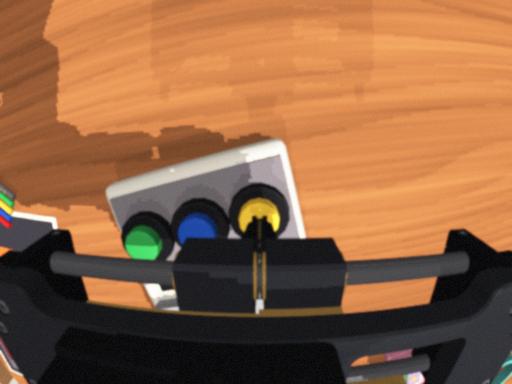

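Run:
```python
from h import *
print(r.finger_overhang)
d=r.get_image('wrist'); P=cloud(d,True)
for (u,v) in [(258,210),(258,216),(245,215),(275,215),(262,228),(195,228),(143,243),(262,240),(235,170)]: print(u,v,P[v,u].round(4),d['frame'][v,u])
```

```text
0.008
258 210 [ 0.4063 -0.2686  0.0487] [225 182  54]
258 216 [ 0.4099 -0.2691  0.0503] [201 158  44]
245 215 [ 0.4078 -0.2774  0.0509] [232 193  58]
275 215 [ 0.4109 -0.2578  0.0498] [253 249  93]
262 228 [ 0.4056 -0.2659  0.0807] [20 21 22]
195 228 [ 0.4132 -0.3132  0.0501] [ 28  70 163]
143 243 [ 0.4204 -0.3552  0.0507] [ 47 151  69]
262 240 [ 0.405  -0.2659  0.0971] [18 16 16]
235 170 [ 0.3815 -0.2818  0.0286] [119 113 115]
```

Run:
```python
from h import *
for n in ['side','top']:
    d=r.get_image(n); P=cloud(d)
    m=(d['frame'].max(2)<60)&(abs(P[...,0]-.416)<.07)&(abs(P[...,1]+.27)<.09)&(P[...,2]<.12)
    q=P[m]; vv,uu=np.where(m)
    o=np.argsort(q[:,2])
    for b in range(25,120,8):
        s=(q[:,2]*1000>=b)&(q[:,2]*1000<b+8)
        if s.sum()>3: print(n,b,s.sum(),(q[s].min(0)*1000).round(0),(q[s].max(0)*1000).round(0))
```

```text
side 33 59 [ 402. -360.   33.] [ 434. -273.   41.]
side 41 23 [ 402. -355.   41.] [ 434. -281.   44.]
top 25 6 [ 408. -268.   27.] [ 461. -250.   31.]
top 33 33 [ 407. -276.   33.] [ 461. -249.   41.]
top 41 8 [ 417. -268.   41.] [ 433. -252.   44.]
```

Run:
```python
from h import *
d=r.get_image('side'); P=cloud(d)
for u in (196,202):
  for v in range(240,306,4): print(u,v,(P[v,u]*1000).round(0),d['frame'][v,u])
print(r.observe()['eef_pos'])
```

```text
196 240 [ 432. -302.  252.] [40 27 22]
196 244 [ 431. -304.  242.] [43 31 28]
196 248 [ 431. -315.  245.] [44 35 32]
196 252 [ 431. -321.  241.] [42 31 33]
196 256 [ 429. -319.  225.] [41 33 28]
196 260 [ 428. -321.  216.] [44 33 28]
196 264 [ 427. -322.  204.] [45 36 31]
196 268 [ 425. -320.  189.] [43 38 33]
196 272 [ 425. -328.  187.] [57 50 50]
196 276 [ 425. -336.  185.] [57 48 47]
196 280 [ 425. -344.  185.] [58 57 53]
196 284 [ 425. -355.  187.] [59 55 53]
196 288 [ 425. -362.  185.] [50 45 42]
196 292 [ 421. -352.  154.] [46 37 31]
196 296 [nan nan nan] [49 42 39]
196 300 [ 410. -308.   51.] [ 56  69 115]
196 304 [ 410. -318.   51.] [ 51  78 141]
202 240 [nan nan nan] [43 30 28]
202 244 [ 442. -305.  243.] [50 42 36]
202 248 [ 442. -315.  244.] [44 33 26]
202 252 [ 441. -320.  238.] [46 35 32]
202 256 [ 436. -291.  186.] [48 39 36]
202 260 [ 436. -298.  183.] [53 48 46]
202 264 [ 435. -304.  177.] [85 70 53]
202 268 [ 433. -301.  159.] [100  95  91]
202 272 [ 434. -312.  162.] [126 122 119]
202 276 [ 436. -338.  187.] [92 90 90]
202 280 [ 437. -350.  191.] [76 75 76]
202 284 [ 436. -356.  187.] [67 60 60]
202 288 [ 436. -361.  182.] [48 42 37]
202 292 [ 434. -362.  168.] [46 41 32]
202 296 [ 421. -291.   36.] [46 45 60]
202 300 [ 423. -311.   54.] [ 57  85 153]
202 304 [ 423. -320.   52.] [ 65 108 198]
[ 0.41601996 -0.27041391  0.04688382]
```

View pics/s1.png

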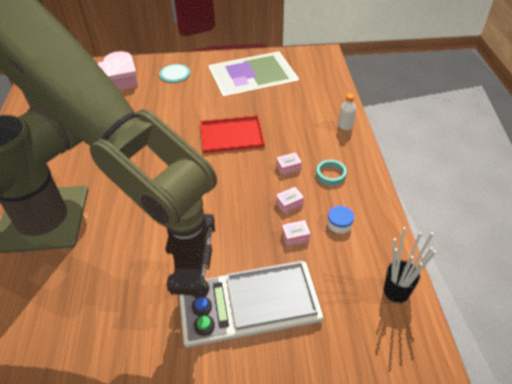

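Call:
move_arm(
  motion=[
    {"linear":[0,0,1],"turn":0,"jaw":0},
    {"linear":[0,0,1],"turn":0,"jaw":0},
    {"linear":[0,0,0],"turn":0,"jaw":0},
    {"linear":[0,0,0],"turn":0,"jaw":0},
    {"linear":[0,0,0],"turn":0,"jaw":0},
    {"linear":[0,0,0],"turn":0,"jaw":0},
    {"linear":[0,0,0],"turn":0,"jaw":0},
    {"linear":[0,0,0],"turn":0,"jaw":0},
    {"linear":[0,0,0],"turn":0,"jaw":0},
    {"linear":[0,0,0],"turn":0,"jaw":0},
  ],
)

```text
t: 5.65
eef_pos: [0.4161, -0.2705, 0.0448]
tcp_rot: [[-0.99, 0.138, 0.015], [0.137, 0.99, -0.006], [-0.016, -0.004, -1.0]]
contact_force: [1.1, 0.3, 0.5]
width: 0.0004
```

Run:
```python
from h import *
d=save('wrist','w3.png'); P=cloud(d,True)
hsv=cv2.cvtColor(d['frame'],cv2.COLOR_RGB2HSV).astype(int);H,S,V=hsv[...,0],hsv[...,1],hsv[...,2]
for nm,lo,hi in [('y',20,35),('b',105,125),('g',50,85)]:
    comps((H>lo)&(H<hi)&(S>130)&(V>80)&(P[...,2]<.06)&(P[...,2]>.03),P,40)
im=cv2.imread('pics/w3.png')[120:300,80:340]; cv2.imwrite('pics/w3c.png',cv2.resize(im,None,fx=3,fy=3))
print(r.observe()['contact_force'],r.observe()['eef_pos'])
```

```text
[259. 213.] [ 412.4 -268.8] [29.5 25.2] 80.7 849 [40.8 49.8 51.1]
[196. 228.] [ 414.5 -316.5] [18.8 31.2] 8.2 804 [43.2 49.9 51.2]
[142. 244.] [ 422.5 -359.8] [31.2 26.4] 69.2 923 [43.2 50.  51.2]
[-0.21200148 -0.3327726   0.49603013] [ 0.41611736 -0.27049643  0.04480968]
```

View pics/w3c.png

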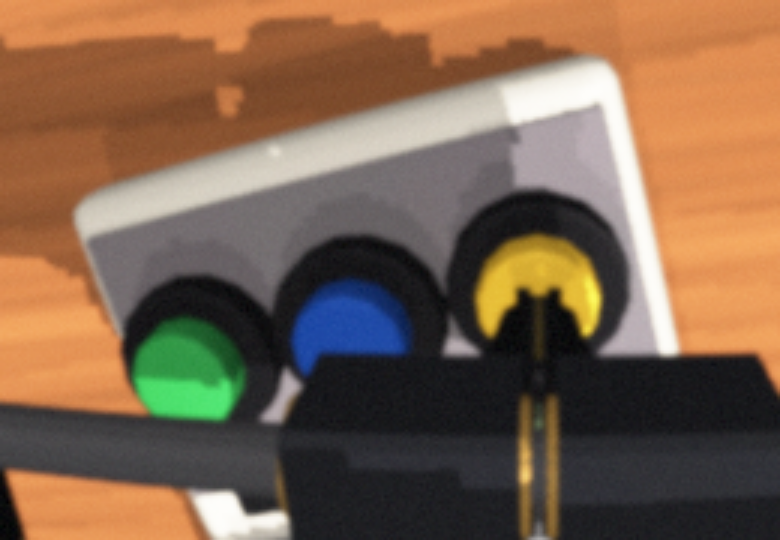

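Call:
move_arm(
  motion=[
    {"linear":[0,0,1],"turn":0,"jaw":0},
    {"linear":[0,0,1],"turn":0,"jaw":0},
    {"linear":[0,0,1],"turn":0,"jaw":0},
    {"linear":[0,0,1],"turn":0,"jaw":0},
    {"linear":[0,0,1],"turn":0,"jaw":0},
    {"linear":[0,0,0],"turn":0,"jaw":0},
    {"linear":[0,0,0],"turn":0,"jaw":0},
    {"linear":[0,0,0],"turn":0,"jaw":0},
    {"linear":[0,0,0],"turn":0,"jaw":0},
    {"linear":[0,0,0],"turn":0,"jaw":0},
  ],
)

```text
t: 6.7
eef_pos: [0.4161, -0.2705, 0.0392]
tcp_rot: [[-0.99, 0.138, 0.015], [0.137, 0.99, -0.006], [-0.016, -0.004, -1.0]]
contact_force: [0.6, -0.1, 0.2]
width: 0.0005
```

Run:
```python
from h import *
d=save('wrist','w4.png'); P=cloud(d,True)
hsv=cv2.cvtColor(d['frame'],cv2.COLOR_RGB2HSV).astype(int);H,S,V=hsv[...,0],hsv[...,1],hsv[...,2]
for nm,lo,hi in [('y',20,35),('b',105,125),('g',50,85)]:
    comps((H>lo)&(H<hi)&(S>130)&(V>80)&(P[...,2]<.06)&(P[...,2]>.03),P,40)
print((-np.array(d['R']).T@d['t']).round(3))
im=cv2.imread('pics/w4.png')[120:300,80:340]; cv2.imwrite('pics/w4c.png',cv2.resize(im,None,fx=3,fy=3))
print(r.observe()['contact_force'],r.observe()['eef_pos'])
```

```text
[258. 215.] [ 412.4 -269.6] [28.9 25.4] 83.6 789 [41.  49.8 51.3]
[193. 230.] [ 414.8 -317.8] [18.4 32.9] 18.0 749 [42.5 49.9 51.1]
[139. 246.] [ 420.7 -359.8] [32.4 23.9] 74.1 858 [43.4 50.  51.2]
[ 0.338 -0.258  0.227]
[ 1.0583387   0.0622288  -0.86889603] [ 0.41614111 -0.27044957  0.03926039]
```

View pics/w4c.png

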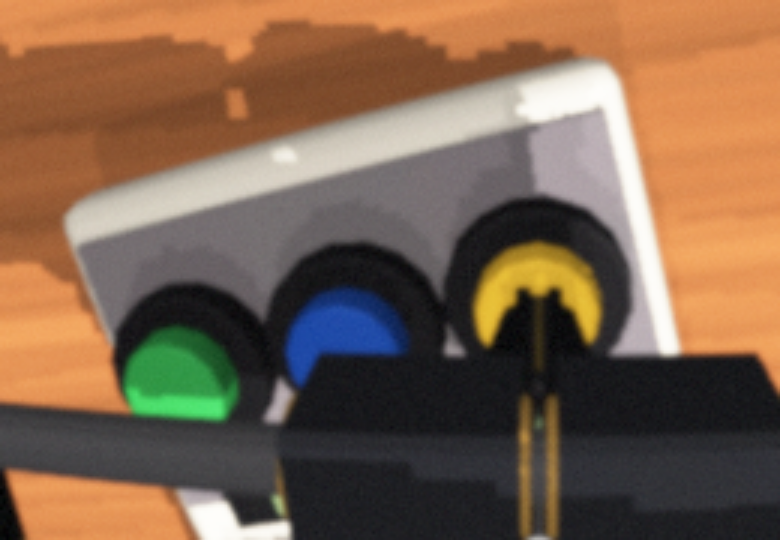

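Run:
```python
from h import *
d=r.get_image('wrist'); c=-np.array(d['R']).T@d['t']
o=r.observe(); T=np.array(o['tcp_rot']); p=np.array(o['eef_pos'])
for v in (214,217,222,228):
  w=world(d,260,v,True,z=0.2); k=w-c
  for x in (.406,.416): 
    q=c+k*(x-c[0])/k[0]; print(v,q.round(4),(T.T@(q-p)).round(4))
for L in (0,.008): # project TCP/tip
  X=p+T[:,2]*L; cc=np.array(d['R'])@X+d['t']; f=foc(d); rr=np.hypot(cc[0],cc[1]); th=np.arctan2(rr,cc[2]); print(L, d['cx']+cc[0]/rr*th*f, d['cy']+cc[1]/rr*th*f)
print(d['frame'][205:240:2,260])
```

```text
214 [ 0.406  -0.2673  0.0503] [ 0.0103  0.0017 -0.0113]
214 [ 0.416  -0.2687  0.0243] [0.0006 0.0018 0.015 ]
217 [ 0.406  -0.2673  0.0555] [ 0.0102  0.0017 -0.0164]
217 [ 0.416  -0.2687  0.0302] [0.0005 0.0018 0.0091]
222 [ 0.406  -0.2673  0.0635] [ 0.0101  0.0017 -0.0244]
222 [ 0.416  -0.2687  0.0394] [ 0.0004  0.0018 -0.0002]
228 [ 0.406  -0.2673  0.0724] [ 0.01    0.0017 -0.0333]
228 [ 0.416  -0.2687  0.0495] [ 0.0002  0.0017 -0.0103]
0 257.4259726629467 222.45566885111313
0.008 257.48882331658234 218.24908160312782
[[179 142  39]
 [218 177  54]
 [223 180  55]
 [226 184  51]
 [230 188  56]
 [217 175  51]
 [180 144  43]
 [ 72  58  27]
 [ 47  39  21]
 [ 48  41  24]
 [ 45  37  18]
 [ 48  41  24]
 [ 46  37  23]
 [ 54  45  25]
 [ 56  49  28]
 [ 50  40  21]
 [ 47  40  19]
 [ 50  41  22]]
```

Run:
```python
from h import *
d=r.get_image('wrist'); P=cloud(d,True)
for v in range(206,240,2): print(v,d['z_map'][v,260].round(4),(P[v,260]*1000).round(1), d['frame'][v,260])
print([ (u,(P[226,u]*1000).round(0).tolist()) for u in range(236,286,4)])
o=r.observe(); print(o['joint_efforts'],o['q'])
```

```text
206 0.1864 [ 400.4 -266.5   50.9] [204 163  51]
208 0.1879 [ 402.1 -266.8   49.9] [224 183  57]
210 0.1882 [ 403.5 -266.9   49.9] [220 177  49]
212 0.1876 [ 404.5 -267.1   50.8] [230 188  53]
214 0.1888 [ 406.1 -267.3   50. ] [226 185  52]
216 0.1884 [ 407.2 -267.4   50.8] [204 165  46]
218 0.181 [ 405.6 -267.2   58.1] [128 102  36]
220 0.1778 [ 405.6 -267.2   61.4] [49 41 23]
222 0.1749 [ 405.6 -267.2   64.4] [52 45 29]
224 0.1708 [ 405.1 -267.1   68.6] [43 38 20]
226 0.1691 [ 405.6 -267.2   70.5] [49 42 27]
228 0.1655 [ 405.2 -267.1   74.1] [46 40 23]
230 0.1642 [ 405.8 -267.2   75.6] [48 42 25]
232 0.1607 [ 405.4 -267.2   79.2] [49 42 24]
234 0.1585 [ 405.5 -267.2   81.5] [48 37 17]
236 0.1565 [ 405.7 -267.2   83.7] [52 43 25]
238 0.1525 [ 404.9 -267.1   87.6] [49 41 23]
[(236, [416.0, -285.0, 40.0]), (240, [412.0, -281.0, 50.0]), (244, [413.0, -279.0, 50.0]), (248, [403.0, -274.0, 74.0]), (252, [404.0, -271.0, 74.0]), (256, [404.0, -269.0, 74.0]), (260, [406.0, -267.0, 70.0]), (264, [404.0, -265.0, 74.0]), (268, [404.0, -263.0, 75.0]), (272, [405.0, -260.0, 73.0]), (276, [416.0, -258.0, 50.0]), (280, [421.0, -255.0, 40.0]), (284, [420.0, -253.0, 42.0])]
[ 2.72072839e-04 -2.83612096e+01 -3.17884827e+01 -5.20662661e-02
  3.46223023e-03 -9.04883909e-04] [-0.68758534 -0.07395646  2.13234054  0.00550913  1.06748194 -2.12300957]
```

Call:
move_arm(
  motion=[
    {"linear":[0,0,1],"turn":0,"jaw":0},
    {"linear":[0,0,1],"turn":0,"jaw":0},
    {"linear":[0,0,1],"turn":0,"jaw":0},
    {"linear":[0,0,1],"turn":0,"jaw":0},
    {"linear":[0,0,1],"turn":0,"jaw":0},
    {"linear":[0,0,0],"turn":0,"jaw":0},
    {"linear":[0,0,0],"turn":0,"jaw":0},
    {"linear":[0,0,0],"turn":0,"jaw":0},
    {"linear":[0,0,0],"turn":0,"jaw":0},
    {"linear":[0,0,0],"turn":0,"jaw":0},
  ],
)

```text
t: 7.85
eef_pos: [0.4162, -0.2704, 0.0337]
tcp_rot: [[-0.99, 0.138, 0.015], [0.137, 0.99, -0.006], [-0.016, -0.004, -1.0]]
contact_force: [-0.3, 0.9, 0.1]
width: 0.0004
```

Run:
```python
from h import *
d=save('wrist','w5.png'); P=cloud(d,True)
hsv=cv2.cvtColor(d['frame'],cv2.COLOR_RGB2HSV).astype(int);H,S,V=hsv[...,0],hsv[...,1],hsv[...,2]
for nm,lo,hi in [('y',20,35),('b',105,125),('g',50,85)]:
    comps((H>lo)&(H<hi)&(S>130)&(V>80)&(P[...,2]<.06)&(P[...,2]>.03),P,40)
print(r.observe()['contact_force'],r.observe()['eef_pos'])
for v in range(206,240,2): print(v,d['z_map'][v,260].round(4),(P[v,260]*1000).round(1))
```

```text
[258. 217.] [ 411.7 -269.2] [28.6 24.4] 83.6 741 [40.9 49.7 51.4]
[191. 232.] [ 414.5 -318. ] [17.2 33.1] 18.3 683 [43.  49.8 51.1]
[136. 247.] [ 419.9 -360.2] [33.2 20.3] 83.2 765 [42.8 49.9 51.2]
[-0.36108681 -0.17100463 -0.05154089] [ 0.41619046 -0.27048759  0.03374222]
206 0.1864 [ 400.5 -266.5   45.4]
208 0.1832 [ 400.6 -266.5   48.8]
210 0.1819 [ 401.3 -266.6   50.4]
212 0.1826 [ 402.7 -266.8   50. ]
214 0.1823 [ 403.8 -267.    50.6]
216 0.1834 [ 405.4 -267.2   49.9]
218 0.1802 [ 405.4 -267.2   53.3]
220 0.178 [ 405.7 -267.2   55.7]
222 0.174 [ 405.3 -267.2   59.7]
224 0.1715 [ 405.4 -267.2   62.4]
226 0.1688 [ 405.5 -267.2   65.2]
228 0.1655 [ 405.3 -267.1   68.6]
230 0.1639 [ 405.7 -267.2   70.4]
232 0.1611 [ 405.6 -267.2   73.3]
234 0.1597 [ 406.  -267.2   74.9]
236 0.1562 [ 405.6 -267.2   78.4]
238 0.1539 [ 405.6 -267.2   80.7]
```

Call:
move_arm(
  motion=[
    {"linear":[0,0,1],"turn":0,"jaw":0},
    {"linear":[0,0,1],"turn":0,"jaw":0},
    {"linear":[0,0,1],"turn":0,"jaw":0},
    {"linear":[0,0,1],"turn":0,"jaw":0},
    {"linear":[0,0,0],"turn":0,"jaw":0},
    {"linear":[0,0,0],"turn":0,"jaw":0},
    {"linear":[0,0,0],"turn":0,"jaw":0},
    {"linear":[0,0,0],"turn":0,"jaw":0},
    {"linear":[0,0,0],"turn":0,"jaw":0},
    {"linear":[0,0,0],"turn":0,"jaw":0},
  ],
)

```text
t: 8.9
eef_pos: [0.4164, -0.2706, 0.0303]
tcp_rot: [[-0.99, 0.137, 0.015], [0.137, 0.99, -0.006], [-0.016, -0.004, -1.0]]
contact_force: [-1.5, 0.2, 1.6]
width: 0.0006
```

Call:
move_arm(
  motion=[
    {"linear":[0,0,1],"turn":0,"jaw":0},
    {"linear":[0,0,1],"turn":0,"jaw":0},
    {"linear":[0,0,1],"turn":0,"jaw":0},
    {"linear":[0,0,1],"turn":0,"jaw":0},
    {"linear":[0,0,1],"turn":0,"jaw":0},
    {"linear":[0,0,0],"turn":0,"jaw":0},
    {"linear":[0,0,0],"turn":0,"jaw":0},
    {"linear":[0,0,0],"turn":0,"jaw":0},
    {"linear":[0,0,0],"turn":0,"jaw":0},
    {"linear":[0,0,0],"turn":0,"jaw":0},
  ],
)

```text
t: 9.9
eef_pos: [0.4164, -0.2706, 0.0262]
tcp_rot: [[-0.99, 0.137, 0.014], [0.137, 0.991, -0.005], [-0.014, -0.003, -1.0]]
contact_force: [-1.9, 0.8, 3.8]
width: 0.0004
```

Run:
```python
from h import *
d=save('wrist','w6.png'); P=cloud(d,True)
hsv=cv2.cvtColor(d['frame'],cv2.COLOR_RGB2HSV).astype(int);H,S,V=hsv[...,0],hsv[...,1],hsv[...,2]
for nm,lo,hi in [('y',20,35),('b',105,125),('g',50,85)]:
    comps((H>lo)&(H<hi)&(S>130)&(V>80)&(P[...,2]<.06)&(P[...,2]>.03),P,40)
print(r.observe()['contact_force'],r.observe()['eef_pos'])
for v in range(206,230,2): print(v,d['z_map'][v,260].round(4),(P[v,260]*1000).round(1))
```

```text
[258. 219.] [ 410.5 -268.7] [28.1 20.9] 82.5 628 [40.5 44.  45.5]
[186. 235.] [ 413.6 -318.4] [15.  33.1] 24.5 594 [41.9 49.6 51.1]
[132. 249.] [ 416. -360.] [31.4 13.3] 86.3 597 [43.2 49.8 51.1]
[-1.49472965  1.00904999  4.56585049] [ 0.4163912  -0.27060504  0.02619692]
206 0.1831 [ 399.6 -266.5   41. ]
208 0.1831 [ 400.8 -266.7   41.4]
210 0.1814 [ 401.4 -266.8   43.3]
212 0.1804 [ 402.2 -266.9   44.5]
214 0.181 [ 403.5 -267.1   44.3]
216 0.1815 [ 404.9 -267.2   44.3]
218 0.1825 [ 406.4 -267.5   43.7]
220 0.1779 [ 405.9 -267.4   48.2]
222 0.175 [ 405.9 -267.4   51.3]
224 0.1714 [ 405.7 -267.3   55. ]
226 0.169 [ 405.8 -267.4   57.5]
228 0.1667 [ 406.  -267.4   60. ]
```

Call:
move_arm(
  motion=[
    {"linear":[0,0,-10],"turn":0,"jaw":0},
    {"linear":[0,0,-20],"turn":0,"jaw":30},
    {"linear":[0,0,-30],"turn":0,"jaw":60},
    {"linear":[0,0,-30],"turn":0,"jaw":60},
    {"linear":[-25,10,-25],"turn":-0.05,"jaw":60},
    {"linear":[-25,10,0],"turn":-0.05,"jaw":60},
    {"linear":[-25,10,0],"turn":-0.05,"jaw":60},
    {"linear":[-25,10,0],"turn":-0.05,"jaw":60},
    {"linear":[-25,10,0],"turn":-0.05,"jaw":60},
    {"linear":[-25,10,0],"turn":-0.05,"jaw":60},
  ],
)

```text
t: 10.95
eef_pos: [0.5693, -0.2118, 0.1508]
tcp_rot: [[-0.986, -0.168, 0.021], [-0.168, 0.986, -0.01], [-0.019, -0.013, -1.0]]
contact_force: [0.0, 0.5, -0.3]
width: 0.059
```

```bash
cat >> h.py <<'E'
def blocks(name='top',minn=80):
    d=r.get_image(name); P=cloud(d,name=='wrist'); C=colors(d)
    m=(C['pink'])&(P[...,2]>.005)&(P[...,2]<.09)&(P[...,0]>.2)&(P[...,0]<.95)&(abs(P[...,1])<.5)
    comps(cv2.dilate(m.astype(np.uint8),np.ones((3,3)))&((P[...,2]>.012)&(P[...,2]<.09)),P,minn)
    return d,P
E
python3 - <<'E'
from h import *
plan(683,-117,130,99,8)
d=save('wrist','w7.png')
blocks()
d=save('side','s7.png')
E
```

```text
pos [ 569.3 -211.8  150.8] yang 99.6 q6 -2.18 F [ 0.   0.5 -0.3] w 59.0 t 10.9
d [113.7  94.8 -20.8] turn 0.011
[-16.0, 9.3, 2.6, 0.001]
[-16.0, 9.3, 2.6, 0.001]
[-16.0, 9.3, 2.6, 0.001]
[-16.0, 9.4, 2.6, 0.001]
[-15.9, 9.4, 2.6, 0.001]
[-15.9, 9.4, 2.6, 0.001]
[-15.9, 9.4, 2.6, 0.001]
[-15.9, 9.5, 2.6, 0.001]
[300. 164.] [ 651.4 -122.8] [61.  44.6] 10.9 380 [18.8 32.1 35.2]
[202. 166.] [666.  127.5] [60.6 44.2] 15.8 363 [22.9 32.1 35.2]
[257. 167.] [650.5 -10.8] [59.9 44. ] 23.9 378 [21.2 32.1 35.4]
```

View pics/w7.png

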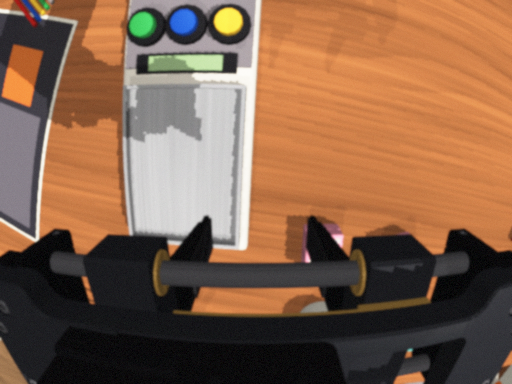

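View pics/s7.png

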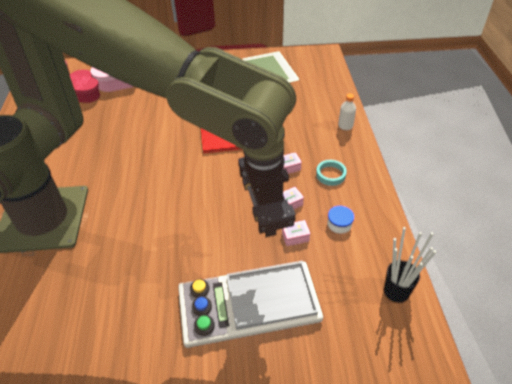

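Run:
```python
from h import *
d=r.get_image('wrist'); P=cloud(d,True); o=r.observe(); T=np.array(o['tcp_rot']); p=np.array(o['eef_pos'])
Q=(P-p)@T*1000
m=(d['frame'].max(2)<70)&(Q[...,2]>-60)&(Q[...,2]<30)&(abs(Q[...,1])<70)&(abs(Q[...,0])<40)
q=Q[m]
for s in (-1,1):
  z=q[np.sign(q[:,1])==s]
  for b in range(-60,20,6):
    k=z[(z[:,2]>=b)&(z[:,2]<b+6)]
    if len(k)>3: print(s,b,len(k),k.min(0).round(0),k.max(0).round(0))
```

```text
-1 -60 132 [ -1. -37. -60.] [ 12. -28. -54.]
-1 -54 135 [ -4. -38. -54.] [ 11. -28. -48.]
-1 -48 124 [ -8. -35. -48.] [ 12. -28. -42.]
-1 -42 117 [-10. -35. -42.] [ 12. -28. -36.]
-1 -36 98 [ -9. -34. -36.] [ 12. -28. -30.]
-1 -30 66 [ -8. -33. -30.] [ 11. -28. -24.]
-1 -24 31 [ -7. -32. -24.] [ 11. -28. -19.]
1 -60 126 [ -1.  31. -60.] [ 12.  40. -54.]
1 -54 137 [ -4.  31. -54.] [ 11.  39. -48.]
1 -48 132 [ -7.  31. -48.] [ 11.  39. -42.]
1 -42 105 [ -8.  31. -42.] [ 12.  38. -36.]
1 -36 98 [ -7.  31. -36.] [ 12.  38. -30.]
1 -30 73 [ -9.  31. -30.] [ 11.  36. -24.]
1 -24 57 [ -8.  31. -24.] [ 11.  36. -19.]
```

Call:
move_arm(
  motion=[
    {"linear":[-16,9,3],"turn":0,"jaw":60},
    {"linear":[-16,9,3],"turn":0,"jaw":60},
    {"linear":[-16,9,3],"turn":0,"jaw":60},
    {"linear":[-16,9,3],"turn":0,"jaw":60},
    {"linear":[-16,9,3],"turn":0,"jaw":60},
    {"linear":[-16,9,3],"turn":0,"jaw":60},
    {"linear":[-16,9,3],"turn":0,"jaw":60},
    {"linear":[-16,9,3],"turn":0,"jaw":60},
    {"linear":[0,0,0],"turn":0,"jaw":60},
    {"linear":[0,0,0],"turn":0,"jaw":60},
  ],
)

```text
t: 12.15
eef_pos: [0.6914, -0.1119, 0.124]
tcp_rot: [[-0.986, -0.164, 0.018], [-0.164, 0.986, -0.009], [-0.016, -0.012, -1.0]]
contact_force: [0.3, -0.3, -0.1]
width: 0.0606
```

Run:
```python
from h import *
plan(684,-118,5,100,8)
d=save('wrist','w8.png')
```

```text
pos [ 691.4 -111.9  124. ] yang 99.4 q6 -1.97 F [ 0.3 -0.3 -0.1] w 60.6 t 12.2
d [  -7.4   -6.1 -119. ] turn -0.01
[1.0, -0.6, 14.9, -0.001]
[1.0, -0.6, 14.9, -0.001]
[1.0, -0.6, 14.9, -0.001]
[1.0, -0.6, 14.9, -0.001]
[1.0, -0.6, 14.9, -0.001]
[1.0, -0.6, 14.9, -0.001]
[1.0, -0.6, 14.9, -0.001]
[1.0, -0.6, 14.9, -0.001]
```

View pics/w8.png

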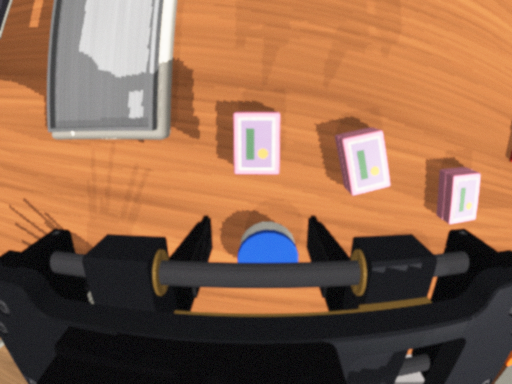

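Call:
move_arm(
  motion=[
    {"linear":[2,-1,18],"turn":0,"jaw":60},
    {"linear":[2,-1,18],"turn":0,"jaw":60},
    {"linear":[1,-1,18],"turn":0,"jaw":60},
    {"linear":[1,-1,18],"turn":0,"jaw":60},
    {"linear":[1,-1,16],"turn":0,"jaw":60},
    {"linear":[1,0,12],"turn":0,"jaw":60},
    {"linear":[0,0,8],"turn":0,"jaw":60},
    {"linear":[0,0,4],"turn":0,"jaw":60},
    {"linear":[0,0,0],"turn":0,"jaw":60},
    {"linear":[0,0,0],"turn":0,"jaw":60},
  ],
)

```text
t: 13.2
eef_pos: [0.6818, -0.1235, 0.0029]
tcp_rot: [[-0.987, -0.158, 0.016], [-0.158, 0.987, -0.01], [-0.015, -0.012, -1.0]]
contact_force: [0.2, 0.1, -0.2]
width: 0.06
```

Run:
```python
from h import *
plan(684,-118,5,100,1)
d=save('wrist','w9.png')
```

```text
pos [ 681.8 -123.5    2.9] yang 99.1 q6 -1.98 F [ 0.2  0.1 -0.2] w 60.0 t 13.2
d [2.2 5.5 2.1] turn -0.016
[-3.0, 5.1, -2.1, -0.016]
```

View pics/w9.png

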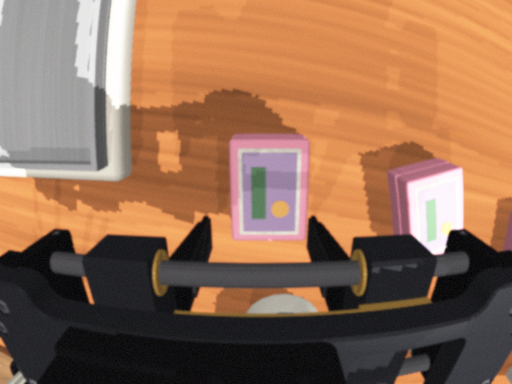

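```bash
cat >> h.py <<'E'
def toolpink():
    d=r.get_image('wrist'); P=cloud(d,True); o=r.observe(); T=np.array(o['tcp_rot']); p=np.array(o['eef_pos'])
    Q=(P-p)@T*1000; C=colors(d)
    m=(P[...,2]>.026)&(P[...,2]<.04)&(abs(Q[...,1])<40)&(Q[...,0]>-30)&(Q[...,0]<100)&(d['frame'].min(2)>70)
    m&=(np.arange(384)[:,None]<245)
    q=Q[m]; print('tool-frame top face: x',np.percentile(q[:,0],[0.5,99.5]).round(1),'y',np.percentile(q[:,1],[1,99]).round(1),len(q))
    mm=(abs(q[:,1]-np.median(q[:,1]))<25); print(cv2.minAreaRect(q[mm][:,:2].astype(np.float32)))
E
python3 -c "
from h import *
toolpink()"
```

```text
tool-frame top face: x [ 0.8 59.5] y [-14.5  28. ] 7850
((29.933809280395508, 6.859910011291504), (44.05184555053711, 59.59305953979492), 89.7982406616211)
```

Call:
move_arm(
  motion=[
    {"linear":[-3,5,-3],"turn":0,"jaw":60},
    {"linear":[0,0,0],"turn":0,"jaw":60},
    {"linear":[0,0,0],"turn":0,"jaw":36},
    {"linear":[0,0,0],"turn":0,"jaw":36},
    {"linear":[0,0,0],"turn":0,"jaw":36},
    {"linear":[0,0,0],"turn":0,"jaw":36},
    {"linear":[0,0,-5],"turn":0,"jaw":36},
    {"linear":[0,0,-10],"turn":0,"jaw":36},
    {"linear":[0,0,-15],"turn":0,"jaw":36},
    {"linear":[0,0,-15],"turn":0,"jaw":36},
  ],
  newtons=4,
)

```text
t: 14.3
eef_pos: [0.6826, -0.1165, 0.0536]
tcp_rot: [[-0.987, -0.159, 0.014], [-0.159, 0.987, -0.009], [-0.013, -0.011, -1.0]]
contact_force: [0.5, 0.2, -1.3]
width: 0.0438
```

Run:
```python
from h import *
plan(684,-118,5,100,1)
d=save('wrist','w10.png')
d=save('side','s10.png')
im=cv2.imread('pics/s10.png')[150:300,200:400]; cv2.imwrite('pics/s10c.png',cv2.resize(im,None,fx=3,fy=3))
```

```text
pos [ 682.6 -116.5   53.6] yang 99.1 q6 -1.97 F [ 0.5  0.2 -1.3] w 43.8 t 14.3
d [  1.4  -1.5 -48.6] turn -0.015
[-1.2, -1.7, 48.6, -0.015]
```

View pics/w10.png

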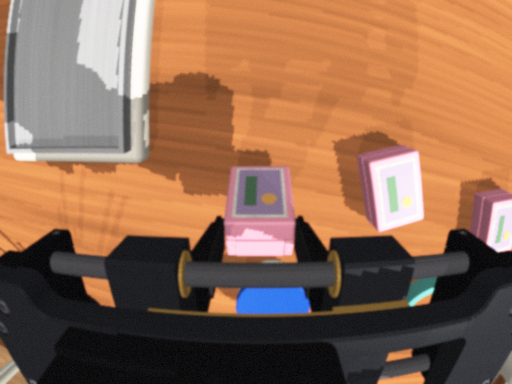

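View pics/s10c.png

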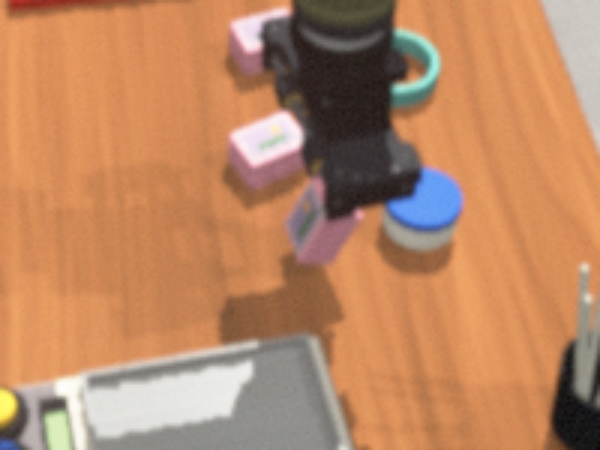

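Call:
move_arm(
  motion=[
    {"linear":[0,0,8],"turn":0,"jaw":36},
    {"linear":[0,0,7],"turn":0,"jaw":36},
    {"linear":[6,0,1],"turn":0,"jaw":36},
    {"linear":[6,0,1],"turn":0,"jaw":36},
    {"linear":[6,0,1],"turn":0,"jaw":36},
    {"linear":[6,0,1],"turn":0,"jaw":36},
    {"linear":[6,0,1],"turn":0,"jaw":36},
    {"linear":[0,0,0],"turn":0,"jaw":36},
    {"linear":[0,0,0],"turn":0,"jaw":36},
    {"linear":[0,0,0],"turn":0,"jaw":36},
  ],
)

```text
t: 15.4
eef_pos: [0.6548, -0.1231, 0.0367]
tcp_rot: [[-0.987, -0.158, 0.026], [-0.159, 0.987, -0.012], [-0.024, -0.016, -1.0]]
contact_force: [1.0, -0.3, 2.4]
width: 0.0441
```

Run:
```python
from h import *
plan(684,-118,5,100,1)
d=save('wrist','w11.png')
d=save('side','s11.png')
im=cv2.imread('pics/s11.png')[150:300,200:400]; cv2.imwrite('pics/s11c.png',cv2.resize(im,None,fx=3,fy=3))
```

```text
pos [ 654.8 -123.1   36.7] yang 99.1 q6 -1.99 F [ 1.  -0.3  2.4] w 44.1 t 15.4
d [ 29.2   5.1 -31.7] turn -0.016
[-29.6, 0.5, 31.7, -0.016]
```

View pics/w11.png

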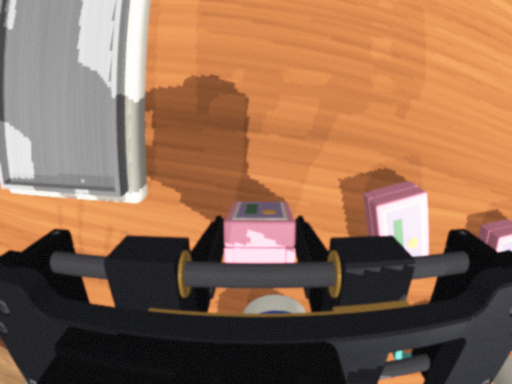

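View pics/s11c.png

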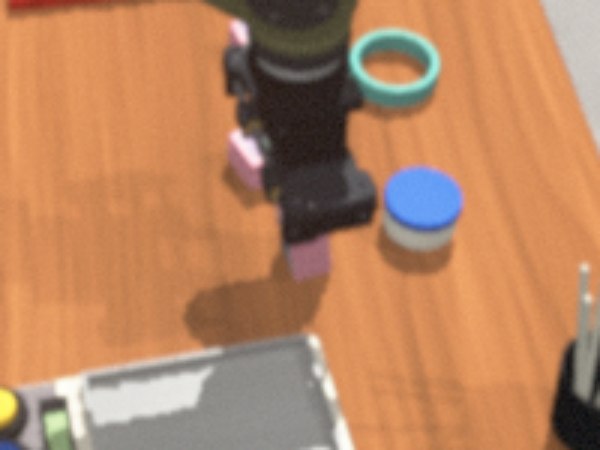

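Call:
move_arm(
  motion=[
    {"linear":[7,0,1],"turn":0,"jaw":36},
    {"linear":[7,0,1],"turn":0,"jaw":36},
    {"linear":[7,0,2],"turn":0,"jaw":36},
    {"linear":[6,0,2],"turn":0,"jaw":36},
    {"linear":[6,0,3],"turn":0,"jaw":36},
    {"linear":[6,0,4],"turn":0,"jaw":36},
    {"linear":[5,0,5],"turn":0,"jaw":36},
    {"linear":[4,0,5],"turn":0,"jaw":36},
    {"linear":[0,0,0],"turn":0,"jaw":36},
    {"linear":[0,0,0],"turn":0,"jaw":36},
  ],
)

```text
t: 16.5
eef_pos: [0.6004, -0.1313, 0.0074]
tcp_rot: [[-0.987, -0.158, 0.019], [-0.159, 0.987, -0.011], [-0.017, -0.013, -1.0]]
contact_force: [-0.4, 0.4, 0.3]
width: 0.0438
```

Run:
```python
from h import *
plan(684,-118,5,100,1)
d=save('wrist','w12.png')
d=save('side','s12.png')
im=cv2.imread('pics/s12.png')[150:300,200:400]; cv2.imwrite('pics/s12c.png',cv2.resize(im,None,fx=3,fy=3))
```

```text
pos [ 600.4 -131.3    7.4] yang 99.1 q6 -2.03 F [-0.4  0.4  0.3] w 43.8 t 16.5
d [83.6 13.3 -2.4] turn -0.016
[-84.6, -0.1, 2.4, -0.016]
```

View pics/w12.png

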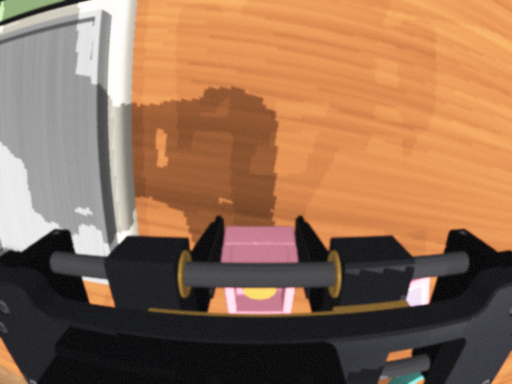

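View pics/s12c.png

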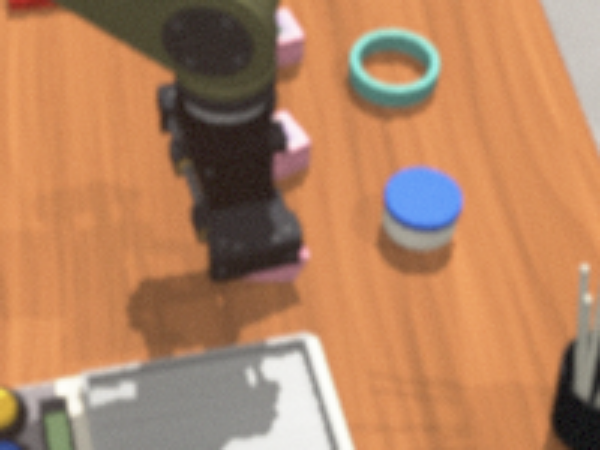

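Call:
move_arm(
  motion=[
    {"linear":[0,0,0],"turn":0,"jaw":62},
    {"linear":[0,0,0],"turn":0,"jaw":62},
    {"linear":[0,0,-5],"turn":0,"jaw":62},
    {"linear":[0,0,-15],"turn":0,"jaw":62},
    {"linear":[-15,0,-20],"turn":0,"jaw":62},
    {"linear":[-20,0,-20],"turn":0,"jaw":62},
    {"linear":[-20,0,-20],"turn":0,"jaw":62},
    {"linear":[-20,0,-20],"turn":0,"jaw":62},
    {"linear":[0,0,0],"turn":0,"jaw":62},
    {"linear":[0,0,0],"turn":0,"jaw":62},
  ],
)

```text
t: 17.6
eef_pos: [0.6765, -0.1174, 0.1206]
tcp_rot: [[-0.987, -0.159, 0.025], [-0.159, 0.987, -0.011], [-0.023, -0.015, -1.0]]
contact_force: [-0.5, -0.1, -0.6]
width: 0.0621
```

Run:
```python
from h import *
d=save('wrist','w13.png'); blocks('wrist',200); print('top');blocks('top')
plan(620,-128,5,100,1)
```

```text
[259. 128.] [ 622.2 -126.6] [60.5 44.2] 9.2 2637 [16.5 30.5 33.3]
[362. 169.] [649.9  -9.9] [60.6 44.1] 22.9 884 [15.5 31.5 33.2]
[461. 196.] [661.  127.7] [52.1 45.7] 16.9 466 [14.5 30.7 33.1]
top
[202. 166.] [666.1 127.4] [61.2 43.9] 15.8 363 [24.1 32.1 35.5]
[257. 167.] [650.3 -11. ] [59.9 43.8] 24.0 374 [22.9 32.1 35.9]
pos [ 675.5 -117.5  119.3] yang 99.1 q6 -1.98 F [-0.2  0.2 -0.3] w 62.3 t 17.8
d [ -55.5  -10.5 -114.3] turn -0.015
[56.5, -1.5, 114.3, -0.015]
```

View pics/w13.png

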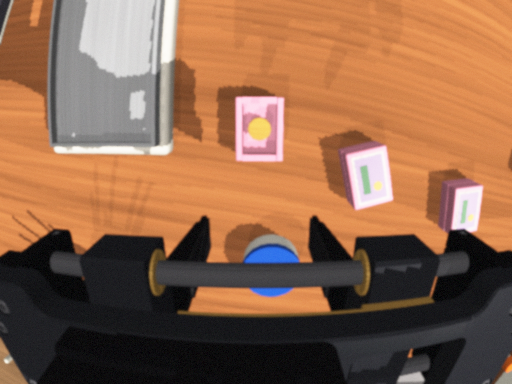

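Run:
```python
from h import *
d=r.get_image('top'); P=cloud(d)
a=np.radians(6.2); c=np.array([.5222,-.304]); ex=np.array([np.cos(a),np.sin(a)]); ey=np.array([-np.sin(a),np.cos(a)])
L=np.stack([(P[...,:2]-c)@ex,(P[...,:2]-c)@ey],-1)*1000
m=(abs(L[...,0])<155)&(abs(L[...,1])<80)
z=P[...,2]*1000
for x in range(-150,150,10):
    s=m&(abs(L[...,0]-x-5)<5)&(abs(L[...,1])<40); print(x,np.percentile(z[s],[10,50,90]).round(0))
for y in range(-80,80,5):
    s=m&(abs(L[...,1]-y-2.5)<2.5)&(abs(L[...,0]-60)<50); print('y',y,np.percentile(z[s],[10,50,90]).round(0)) if s.sum() else 0
```

```text
-150 [23. 25. 28.]
-140 [26. 28. 30.]
-130 [26. 29. 39.]
-120 [29. 40. 50.]
-110 [38. 48. 52.]
-100 [34. 42. 51.]
-90 [27. 31. 42.]
-80 [26. 29. 32.]
-70 [29. 32. 34.]
-60 [28. 31. 34.]
-50 [24. 26. 28.]
-40 [28. 32. 41.]
-30 [28. 30. 33.]
-20 [28. 30. 32.]
-10 [28. 30. 32.]
0 [28. 30. 32.]
10 [28. 30. 32.]
20 [28. 30. 33.]
30 [28. 30. 33.]
40 [28. 30. 33.]
50 [28. 30. 32.]
60 [28. 30. 32.]
70 [28. 30. 33.]
80 [28. 30. 32.]
90 [28. 30. 32.]
100 [28. 30. 32.]
110 [28. 31. 32.]
120 [28. 30. 33.]
130 [29. 33. 41.]
140 [23. 25. 28.]
y -75 [22. 25. 26.]
y -70 [36. 39. 41.]
y -65 [29. 36. 42.]
y -60 [28. 30. 33.]
y -55 [28. 30. 33.]
y -50 [28. 30. 32.]
y -45 [28. 30. 33.]
y -40 [27. 30. 32.]
y -35 [28. 30. 33.]
y -30 [28. 30. 33.]
y -25 [28. 30. 32.]
y -20 [28. 30. 32.]
y -15 [28. 30. 32.]
y -10 [28. 30. 32.]
y -5 [28. 30. 33.]
y 0 [28. 30. 32.]
y 5 [28. 30. 33.]
y 10 [28. 30. 32.]
y 15 [27. 30. 32.]
y 20 [28. 30. 33.]
y 25 [28. 30. 32.]
y 30 [29. 30. 33.]
y 35 [28. 30. 33.]
y 40 [28. 30. 33.]
y 45 [28. 30. 32.]
y 50 [28. 30. 32.]
y 55 [28. 31. 33.]
y 60 [38. 39. 43.]
y 65 [28. 37. 42.]
```

Call:
move_arm(
  motion=[
    {"linear":[10,0,0],"turn":0,"jaw":62},
    {"linear":[15,0,5],"turn":0,"jaw":62},
    {"linear":[12,-1,15],"turn":0,"jaw":62},
    {"linear":[8,0,20],"turn":0,"jaw":62},
    {"linear":[5,0,20],"turn":0,"jaw":62},
    {"linear":[2,0,20],"turn":0,"jaw":62},
    {"linear":[0,0,16],"turn":0,"jaw":62},
    {"linear":[0,0,8],"turn":0,"jaw":62},
    {"linear":[0,0,0],"turn":0,"jaw":62},
    {"linear":[0,0,0],"turn":0,"jaw":62},
  ],
)

```text
t: 18.8
eef_pos: [0.6113, -0.1283, 0.0029]
tcp_rot: [[-0.988, -0.156, 0.008], [-0.156, 0.988, -0.008], [-0.006, -0.009, -1.0]]
contact_force: [0.6, 0.3, -0.2]
width: 0.062
```

Run:
```python
from h import *
plan(622.5,-128,-6,99.2,1)
```

```text
pos [ 611.3 -128.3    2.9] yang 99.0 q6 -2.01 F [ 0.6  0.3 -0.2] w 62.0 t 18.8
d [11.2  0.3 -8.9] turn -0.004
[-11.1, -1.5, 8.9, -0.004]
```

Moves overshoot by about 15%; correct, then grip and lift.

Call:
move_arm(
  motion=[
    {"linear":[-5,0,4],"turn":0,"jaw":62},
    {"linear":[-5,0,4],"turn":0,"jaw":62},
    {"linear":[0,0,0],"turn":0,"jaw":62},
    {"linear":[0,0,0],"turn":0,"jaw":38},
    {"linear":[0,0,0],"turn":0,"jaw":38},
    {"linear":[0,0,0],"turn":0,"jaw":38},
    {"linear":[0,0,0],"turn":0,"jaw":38},
    {"linear":[0,0,-20],"turn":0,"jaw":38},
    {"linear":[0,0,-30],"turn":0,"jaw":38},
    {"linear":[0,0,-25],"turn":0,"jaw":38},
  ],
  newtons=25,
)

```text
t: 19.8
eef_pos: [0.6194, -0.1251, 0.0682]
tcp_rot: [[-0.988, -0.156, 0.001], [-0.156, 0.988, -0.006], [-0.001, -0.006, -1.0]]
contact_force: [0.7, -0.1, -1.3]
width: 0.0436
```

Run:
```python
from h import *
plan(620.5,-331,72,96.2,8)
```

```text
pos [ 619.4 -125.1   68.2] yang 99.0 q6 -2.01 F [ 0.7 -0.1 -1.3] w 43.6 t 19.8
d [   1.1 -205.9    3.8] turn 0.049
[3.9, -25.4, -0.5, 0.006]
[3.7, -25.5, -0.5, 0.006]
[3.6, -25.5, -0.5, 0.006]
[3.4, -25.5, -0.5, 0.006]
[3.3, -25.5, -0.5, 0.006]
[3.1, -25.5, -0.5, 0.006]
[3.0, -25.6, -0.5, 0.006]
[2.8, -25.6, -0.5, 0.006]
```

Call:
move_arm(
  motion=[
    {"linear":[3,-22,0],"turn":0.006,"jaw":38},
    {"linear":[3,-24,0],"turn":0.006,"jaw":38},
    {"linear":[3,-24,0],"turn":0.006,"jaw":38},
    {"linear":[3,-24,0],"turn":0.006,"jaw":38},
    {"linear":[3,-24,0],"turn":0.006,"jaw":38},
    {"linear":[3,-24,0],"turn":0.006,"jaw":38},
    {"linear":[3,-20,0],"turn":0.006,"jaw":38},
    {"linear":[2,-10,0],"turn":0.006,"jaw":38},
    {"linear":[0,0,0],"turn":0,"jaw":38},
    {"linear":[0,0,0],"turn":0,"jaw":38},
  ],
)

```text
t: 20.8
eef_pos: [0.6209, -0.304, 0.073]
tcp_rot: [[-0.994, -0.108, 0.006], [-0.108, 0.994, -0.005], [-0.005, -0.006, -1.0]]
contact_force: [-1.6, 0.7, -0.8]
width: 0.0439
```

Run:
```python
from h import *
plan(620.5,-331,26,96.2,1)
d=save('wrist','w14.png'); P=cloud(d,True)
m=(P[...,2]>.05)&(P[...,2]<.16)&(d['frame'].max(2)>90)&(np.arange(384)[:,None]<260)
comps(m,P,100)
```

```text
pos [ 620.9 -304.    73. ] yang 96.2 q6 -2.21 F [-1.6  0.7 -0.8] w 43.9 t 20.8
d [ -0.4 -27.  -47. ] turn 0.0
[3.3, -26.8, 47.0, 0.0]
[259. 218.] [ 613.2 -302.1] [52.3 49.5] 6.0 6383 [ 89.6 104.3 108. ]
```

View pics/w14.png

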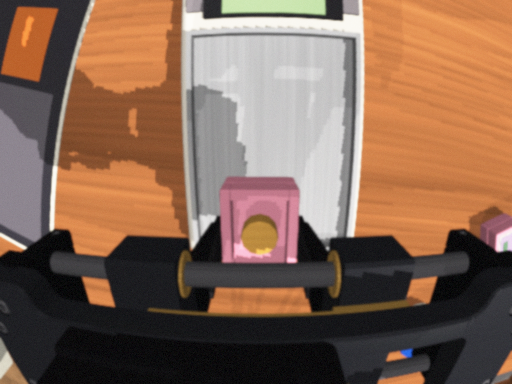

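Call:
move_arm(
  motion=[
    {"linear":[1,-8,0],"turn":0,"jaw":38},
    {"linear":[1,-8,3],"turn":0,"jaw":38},
    {"linear":[1,-6,8],"turn":0,"jaw":38},
    {"linear":[0,-3,10],"turn":0,"jaw":38},
    {"linear":[0,0,8],"turn":0,"jaw":38},
    {"linear":[0,0,5],"turn":0,"jaw":38},
    {"linear":[0,0,2],"turn":0,"jaw":38},
    {"linear":[0,0,0],"turn":0,"jaw":38},
    {"linear":[0,0,0],"turn":0,"jaw":38},
    {"linear":[0,0,0],"turn":0,"jaw":38},
  ],
)

```text
t: 21.85
eef_pos: [0.6206, -0.3278, 0.0322]
tcp_rot: [[-0.994, -0.112, 0.004], [-0.112, 0.994, -0.003], [-0.003, -0.004, -1.0]]
contact_force: [-0.2, -1.3, -1.4]
width: 0.0438
```

Run:
```python
from h import *
plan(620.5,-331,29,96.2,1)
d=r.get_image('wrist'); P=cloud(d,True)
m=(P[...,2]>.035)&(P[...,2]<.12)&(d['frame'].max(2)>90)&(np.arange(384)[:,None]<260)
comps(m,P,100)
```

```text
pos [ 620.6 -327.8   32.2] yang 96.4 q6 -2.24 F [-0.2 -1.3 -1.4] w 43.8 t 21.9
d [-0.1 -3.2 -3.2] turn 0.004
[0.4, -3.2, 3.2, 0.004]
[306.  88.] [ 555.1 -298.8] [147.3 132.9] 6.2 4437 [37.1 40.2 41.3]
[259. 218.] [ 613.2 -326.8] [52.5 47.9] 6.4 6377 [49.2 63.7 67.4]
```

Call:
move_arm(
  motion=[
    {"linear":[0,-2,1],"turn":0,"jaw":38},
    {"linear":[0,0,2],"turn":0,"jaw":38},
    {"linear":[0,0,1],"turn":0,"jaw":38},
    {"linear":[0,0,0],"turn":0,"jaw":38},
    {"linear":[0,0,0],"turn":0,"jaw":48},
    {"linear":[0,0,0],"turn":0,"jaw":52},
    {"linear":[0,0,0],"turn":0,"jaw":52},
    {"linear":[0,0,-10],"turn":0,"jaw":52},
    {"linear":[0,0,-25],"turn":0,"jaw":55},
    {"linear":[0,0,-35],"turn":0,"jaw":60},
  ],
)

```text
t: 22.9
eef_pos: [0.6181, -0.3281, 0.0964]
tcp_rot: [[-0.994, -0.112, -0.003], [-0.112, 0.994, 0.001], [0.003, 0.001, -1.0]]
contact_force: [-1.1, -0.8, -0.2]
width: 0.0578
```

Run:
```python
from h import *
d=save('wrist','w15.png'); blocks('wrist',200); print('top');blocks('top')
# B grip: far-end
a=np.radians(24); c=np.array([650.3,-11]); t=c+33*np.array([np.cos(a),np.sin(a)]); print(t)
plan(t[0],t[1],130,114,10)
```

```text
[260. 195.] [ 624.5 -328.2] [73.  52.8] 6.6 3730 [36.2 54.6 63.1]
[498. 225.] [634.7 -25.5] [32.  53.3] 70.3 359 [13.9 30.  33. ]
top
[202. 166.] [665.9 127.4] [59.9 44.1] 15.4 366 [22.3 32.1 35.3]
[257. 167.] [650.4 -11. ] [60.4 44.3] 23.8 378 [20.1 32.2 35.3]
[385. 174.] [ 606.1 -330.8] [36.1 47.6] 7.0 269 [29.1 49.8 63.8]
[680.4470001    2.42230922]
pos [ 621.7 -330.3  102. ] yang 96.5 q6 -2.25 F [-0.2 -0.7 -0.2] w 59.7 t 23.1
d [ 58.7 332.7  28. ] turn -0.306
[-9.6, 32.4, -2.8, -0.031]
[-10.6, 32.1, -2.8, -0.031]
[-11.5, 31.8, -2.8, -0.031]
[-12.5, 31.4, -2.8, -0.031]
[-13.5, 31.0, -2.8, -0.031]
[-14.4, 30.6, -2.8, -0.031]
[-15.3, 30.1, -2.8, -0.031]
[-16.2, 29.6, -2.8, -0.031]
[-17.1, 29.1, -2.8, -0.031]
[-18.0, 28.6, -2.8, -0.031]
```

View pics/w15.png

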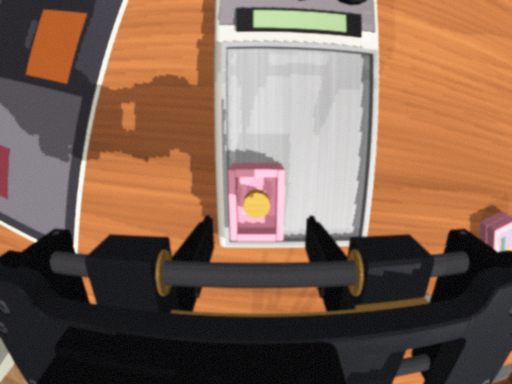

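Call:
move_arm(
  motion=[
    {"linear":[-8,28,-4],"turn":-0.03,"jaw":60},
    {"linear":[-10,31,-4],"turn":-0.03,"jaw":60},
    {"linear":[-11,31,-4],"turn":-0.03,"jaw":60},
    {"linear":[-12,31,-4],"turn":-0.03,"jaw":60},
    {"linear":[-13,31,-2],"turn":-0.03,"jaw":60},
    {"linear":[-14,31,-2],"turn":-0.03,"jaw":60},
    {"linear":[-15,30,0],"turn":-0.03,"jaw":60},
    {"linear":[-16,29,0],"turn":-0.03,"jaw":60},
    {"linear":[-15,25,0],"turn":-0.03,"jaw":60},
    {"linear":[-10,15,0],"turn":-0.03,"jaw":60},
  ],
)

```text
t: 24.05
eef_pos: [0.6695, -0.0158, 0.112]
tcp_rot: [[-0.914, -0.407, -0.006], [-0.407, 0.914, -0.002], [0.006, 0.0, -1.0]]
contact_force: [0.3, 0.5, 0.5]
width: 0.0602
```

Run:
```python
from h import *
print('wrist');blocks('wrist',200)
print('top');d,P=blocks('top');cv2.imwrite('pics/t16.png',cv2.resize(d['frame'][130:290,90:440,::-1],None,fx=2.2,fy=2.2))
plan(680.5,2.5,8,114,8)
```

```text
wrist
[17. 44.] [ 616.8 -331. ] [72.4 52.4] 7.2 1514 [31.  52.9 63. ]
[271. 168.] [649.7  -9.3] [60.3 43.1] 24.0 876 [21.3 32.  33.2]
[381. 218.] [652.6 124.8] [33.8 45. ] 17.1 531 [13.4 28.6 32.8]
top
[202. 166.] [665.8 127.5] [60.9 44.3] 15.3 366 [21.8 32.2 35.5]
[385. 166.] [ 625.3 -335.7] [72.2 61.3] 6.8 530 [29.7 52.5 64.2]
pos [669.6 -15.7 112. ] yang 114.0 q6 -2.09 F [-0.3 -1.  -0.2] w 60.0 t 24.1
d [  10.9   18.2 -104. ] turn 0.0
[-2.2, 1.5, 13.0, 0.0]
[-2.2, 1.5, 13.0, 0.0]
[-2.2, 1.5, 13.0, 0.0]
[-2.2, 1.5, 13.0, 0.0]
[-2.2, 1.5, 13.0, 0.0]
[-2.2, 1.5, 13.0, 0.0]
[-2.2, 1.5, 13.0, 0.0]
[-2.2, 1.5, 13.0, 0.0]
```

View pics/t16.png

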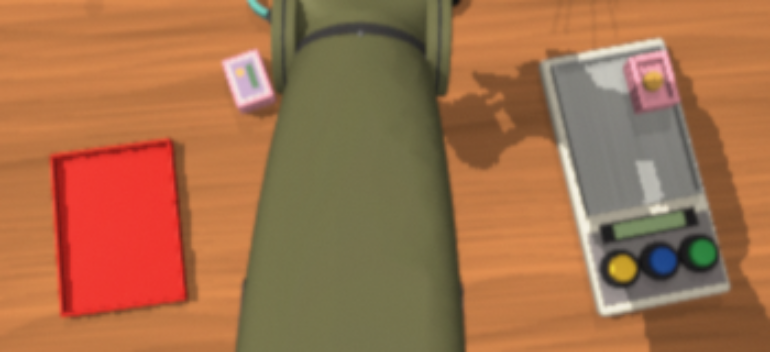

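Call:
move_arm(
  motion=[
    {"linear":[-4,3,8],"turn":0,"jaw":60},
    {"linear":[-4,3,14],"turn":0,"jaw":60},
    {"linear":[-4,2,16],"turn":0,"jaw":60},
    {"linear":[-3,2,16],"turn":0,"jaw":60},
    {"linear":[-2,1,15],"turn":0,"jaw":60},
    {"linear":[0,0,12],"turn":0,"jaw":60},
    {"linear":[0,0,8],"turn":0,"jaw":60},
    {"linear":[0,0,3],"turn":0,"jaw":60},
    {"linear":[0,0,0],"turn":0,"jaw":60},
    {"linear":[0,0,0],"turn":0,"jaw":60},
  ],
)

```text
t: 25.15
eef_pos: [0.6782, -0.0027, 0.0074]
tcp_rot: [[-0.916, -0.402, -0.012], [-0.402, 0.916, -0.003], [0.013, 0.002, -1.0]]
contact_force: [-0.6, 0.0, 0.4]
width: 0.0599
```

Run:
```python
from h import *
plan(680.5,2.5,6,114,1); toolpink()
```

```text
pos [678.2  -2.7   7.4] yang 113.7 q6 -2.06 F [-0.6  0.   0.4] w 59.9 t 25.1
d [ 2.3  5.2 -1.4] turn -0.005
[-4.2, 3.8, 1.4, -0.005]
tool-frame top face: x [-0.6 58.4] y [-16.   26.5] 7417
((28.5741024017334, 5.389259338378906), (43.93482208251953, 59.993492126464844), 89.93951416015625)
```

Call:
move_arm(
  motion=[
    {"linear":[-4,4,1],"turn":0,"jaw":60},
    {"linear":[0,0,0],"turn":0,"jaw":60},
    {"linear":[0,0,0],"turn":0,"jaw":36},
    {"linear":[0,0,0],"turn":0,"jaw":36},
    {"linear":[0,0,0],"turn":0,"jaw":36},
    {"linear":[0,0,0],"turn":0,"jaw":36},
    {"linear":[0,0,-5],"turn":0,"jaw":36},
    {"linear":[0,0,-10],"turn":0,"jaw":36},
    {"linear":[0,0,-15],"turn":0,"jaw":36},
    {"linear":[0,0,-15],"turn":0,"jaw":36},
  ],
  newtons=4,
)

```text
t: 26.2
eef_pos: [0.681, 0.0033, 0.0552]
tcp_rot: [[-0.916, -0.402, -0.012], [-0.402, 0.916, -0.003], [0.012, 0.002, -1.0]]
contact_force: [-0.1, 0.1, -0.7]
width: 0.0362
```

Run:
```python
from h import *
plan(680.5,2.5,6,114,1)
d=save('wrist','w17.png')
```

```text
pos [681.    3.3  55.2] yang 113.7 q6 -2.05 F [-0.1  0.1 -0.7] w 36.2 t 26.2
d [ -0.5  -0.8 -49.2] turn -0.005
[0.8, -0.5, 49.2, -0.005]
```

View pics/w17.png

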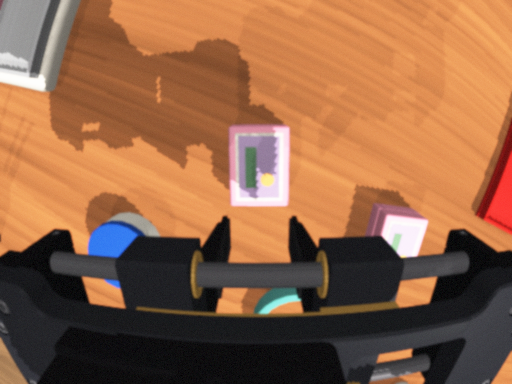

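Call:
move_arm(
  motion=[
    {"linear":[0,0,0],"turn":0,"jaw":60},
    {"linear":[0,0,0],"turn":0,"jaw":60},
    {"linear":[0,0,5],"turn":0,"jaw":60},
    {"linear":[0,0,10],"turn":0,"jaw":60},
    {"linear":[0,0,14],"turn":0,"jaw":60},
    {"linear":[0,0,12],"turn":0,"jaw":60},
    {"linear":[0,0,6],"turn":0,"jaw":60},
    {"linear":[0,0,2],"turn":0,"jaw":60},
    {"linear":[0,0,0],"turn":0,"jaw":60},
    {"linear":[0,0,0],"turn":0,"jaw":60},
  ],
)

```text
t: 27.25
eef_pos: [0.6814, 0.0031, 0.0037]
tcp_rot: [[-0.916, -0.402, -0.01], [-0.402, 0.916, -0.004], [0.01, 0.001, -1.0]]
contact_force: [-0.8, 1.4, -0.4]
width: 0.06
```

Run:
```python
from h import *
plan(680.5,2.5,6,114,1); toolpink()
```

```text
pos [681.4   3.1   3.7] yang 113.7 q6 -2.05 F [-0.8  1.4 -0.4] w 60.0 t 27.2
d [-0.9 -0.6  2.3] turn -0.005
[1.0, -0.2, -2.3, -0.005]
tool-frame top face: x [ 4.6 63.8] y [-20.   22.5] 7944
((33.990116119384766, 1.2294902801513672), (44.19542694091797, 60.179718017578125), 89.86981201171875)
```

Call:
move_arm(
  motion=[
    {"linear":[2,0,0],"turn":0,"jaw":60},
    {"linear":[0,0,0],"turn":0,"jaw":60},
    {"linear":[0,0,0],"turn":0,"jaw":36},
    {"linear":[0,0,0],"turn":0,"jaw":36},
    {"linear":[0,0,0],"turn":0,"jaw":36},
    {"linear":[0,0,0],"turn":0,"jaw":36},
    {"linear":[0,0,-4],"turn":0,"jaw":36},
    {"linear":[0,0,-8],"turn":0,"jaw":36},
    {"linear":[0,0,-15],"turn":0,"jaw":36},
    {"linear":[0,0,-18],"turn":0,"jaw":36},
  ],
  newtons=5,
)

```text
t: 28.3
eef_pos: [0.6785, 0.0025, 0.0502]
tcp_rot: [[-0.916, -0.402, -0.013], [-0.402, 0.916, -0.003], [0.013, 0.002, -1.0]]
contact_force: [0.9, -0.0, -1.9]
width: 0.044
```

Run:
```python
from h import *
plan(680.5,2.5,6,114,1)
d=save('wrist','w18.png')
```

```text
pos [678.5   2.5  50.2] yang 113.7 q6 -2.06 F [ 0.9 -0.  -1.9] w 44.0 t 28.3
d [  2.    0.  -44.2] turn -0.005
[-1.9, -0.8, 44.2, -0.005]
```

View pics/w18.png

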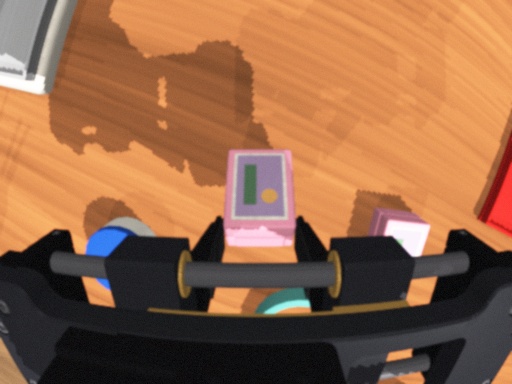

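Call:
move_arm(
  motion=[
    {"linear":[0,0,-4],"turn":0,"jaw":36},
    {"linear":[0,0,0],"turn":0,"jaw":36},
    {"linear":[0,0,-3],"turn":0,"jaw":36},
    {"linear":[0,0,0],"turn":0,"jaw":36},
    {"linear":[0,0,0],"turn":0,"jaw":36},
    {"linear":[0,0,0],"turn":0,"jaw":36},
    {"linear":[0,0,0],"turn":0,"jaw":36},
    {"linear":[0,0,0],"turn":0,"jaw":36},
    {"linear":[0,0,0],"turn":0,"jaw":36},
    {"linear":[0,0,0],"turn":0,"jaw":36},
  ],
  newtons=3,
)

```text
t: 29.35
eef_pos: [0.6807, 0.0024, 0.062]
tcp_rot: [[-0.916, -0.402, -0.007], [-0.402, 0.916, -0.004], [0.008, -0.001, -1.0]]
contact_force: [0.1, -0.6, -1.3]
width: 0.0439
```

Run:
```python
from h import *
plan(680.5,2.5,6,114,1)
d=save('wrist','w19.png')
d=save('side','s19.png')
im=cv2.imread('pics/s19.png')[120:270,200:400]; cv2.imwrite('pics/s19c.png',cv2.resize(im,None,fx=3,fy=3))
```

```text
pos [680.7   2.4  62. ] yang 113.7 q6 -2.06 F [ 0.1 -0.6 -1.3] w 43.9 t 29.4
d [ -0.2   0.1 -56. ] turn -0.005
[0.1, 0.1, 56.0, -0.005]
```

View pics/w19.png

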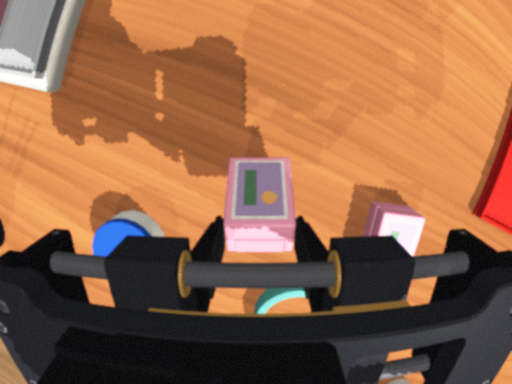

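View pics/s19c.png

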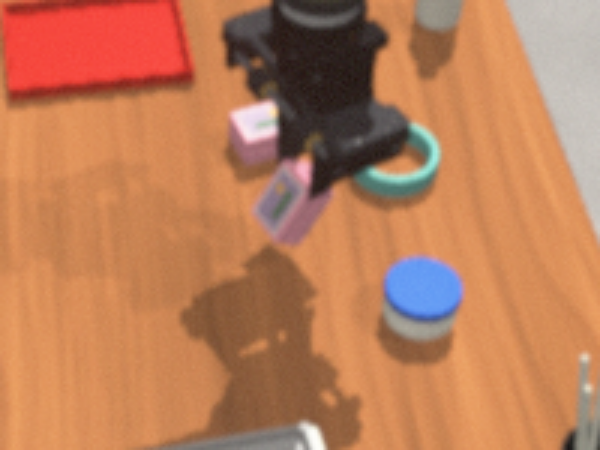

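```bash
cat >> h.py <<'E'
def held():
    d=r.get_image('wrist'); P=cloud(d,True); o=r.observe(); T=np.array(o['tcp_rot']); p=np.array(o['eef_pos'])
    Q=(P-p)@T*1000
    m=(abs(Q[...,1]-1)<18)&(Q[...,0]>-25)&(Q[...,0]<80)&(P[...,2]>.006)&(Q[...,2]>-70)
    m&=(np.arange(384)[:,None]<250)&(d['frame'].max(2)>75)
    q=Q[m]
    z=P[m][:,2]*1000
    for b in np.arange(-25,80,4):
        k=(q[:,0]>=b)&(q[:,0]<b+4)
        if k.sum()>15: print('toolx',b+2,'worldz',np.median(z[k]).round(1),k.sum())
E
python3 -c "
from h import *
held()"
```

```text
toolx -15 worldz 72.1 183
toolx -11 worldz 74.8 196
toolx -7 worldz 77.3 212
toolx -3 worldz 80.9 215
toolx 1 worldz 83.5 247
toolx 5 worldz 86.1 266
toolx 9 worldz 85.7 499
toolx 13 worldz 81.3 534
toolx 17 worldz 75.6 519
toolx 21 worldz 70.0 488
toolx 25 worldz 63.8 451
toolx 29 worldz 57.9 426
toolx 33 worldz 52.0 382
toolx 37 worldz 46.0 393
toolx 41 worldz 40.3 157
```

Call:
move_arm(
  motion=[
    {"linear":[0,0,9],"turn":0,"jaw":36},
    {"linear":[0,0,9],"turn":0,"jaw":36},
    {"linear":[5,0,2],"turn":0,"jaw":36},
    {"linear":[7,0,0],"turn":0,"jaw":36},
    {"linear":[7,0,0],"turn":0,"jaw":36},
    {"linear":[7,0,1],"turn":0,"jaw":36},
    {"linear":[7,0,1],"turn":0,"jaw":36},
    {"linear":[5,0,2],"turn":0,"jaw":36},
    {"linear":[0,0,0],"turn":0,"jaw":36},
    {"linear":[0,0,0],"turn":0,"jaw":36},
  ],
  newtons=4,
)

```text
t: 30.5
eef_pos: [0.6432, -0.0147, 0.038]
tcp_rot: [[-0.916, -0.401, -0.004], [-0.401, 0.916, -0.004], [0.005, -0.002, -1.0]]
contact_force: [0.2, -0.1, -0.4]
width: 0.0439
```

Run:
```python
from h import *
plan(680.5,2.5,6,114,1)
d=save('wrist','w20.png'); held()
```

```text
pos [643.2 -14.7  38. ] yang 113.7 q6 -2.09 F [ 0.2 -0.1 -0.4] w 43.9 t 30.5
d [ 37.3  17.2 -32. ] turn -0.006
[-41.0, 0.8, 32.0, -0.006]
toolx -11 worldz 60.4 52
toolx -7 worldz 60.6 331
toolx -3 worldz 61.0 326
toolx 1 worldz 61.3 352
toolx 5 worldz 61.4 353
toolx 9 worldz 56.7 873
toolx 13 worldz 29.2 940
```

View pics/w20.png

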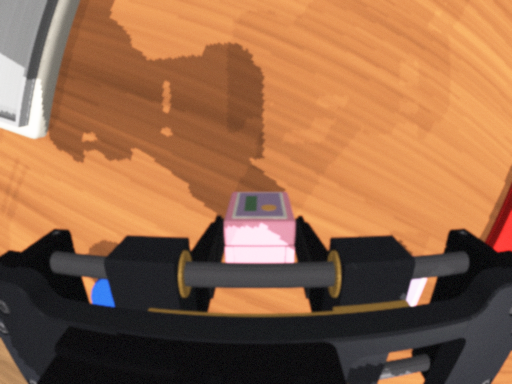

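Call:
move_arm(
  motion=[
    {"linear":[7,0,1],"turn":0,"jaw":36},
    {"linear":[7,0,1],"turn":0,"jaw":36},
    {"linear":[7,0,2],"turn":0,"jaw":36},
    {"linear":[6,0,2],"turn":0,"jaw":36},
    {"linear":[6,0,3],"turn":0,"jaw":36},
    {"linear":[6,0,5],"turn":0,"jaw":36},
    {"linear":[5,0,5],"turn":0,"jaw":36},
    {"linear":[4,0,5],"turn":0,"jaw":36},
    {"linear":[0,0,0],"turn":0,"jaw":36},
    {"linear":[0,0,0],"turn":0,"jaw":36},
  ],
)

```text
t: 31.6
eef_pos: [0.5956, -0.0356, 0.0154]
tcp_rot: [[-0.916, -0.402, -0.004], [-0.402, 0.916, -0.004], [0.005, -0.002, -1.0]]
contact_force: [-1.0, -0.6, 2.0]
width: 0.0439
```

Run:
```python
from h import *
plan(680.5,2.5,6,114,1)
d=save('wrist','w21.png'); held()
```

```text
pos [595.6 -35.6  15.4] yang 113.7 q6 -2.13 F [-1.  -0.6  2. ] w 43.9 t 31.6
d [84.9 38.1 -9.4] turn -0.005
[-93.1, 0.8, 9.4, -0.005]
toolx -3 worldz 53.0 96
toolx 1 worldz 49.8 655
toolx 5 worldz 44.8 616
toolx 9 worldz 40.1 484
```

View pics/w21.png

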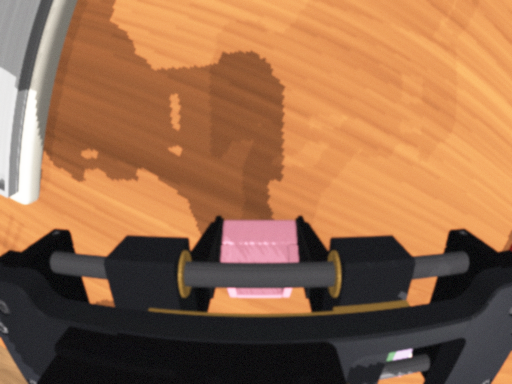

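Call:
move_arm(
  motion=[
    {"linear":[3,0,5],"turn":0,"jaw":36},
    {"linear":[2,0,5],"turn":0,"jaw":36},
    {"linear":[0,0,0],"turn":0,"jaw":36},
    {"linear":[0,0,0],"turn":0,"jaw":60},
    {"linear":[0,0,0],"turn":0,"jaw":62},
    {"linear":[0,0,-4],"turn":0,"jaw":62},
    {"linear":[0,0,-20],"turn":0,"jaw":62},
    {"linear":[-20,0,-30],"turn":0,"jaw":62},
    {"linear":[-25,0,-30],"turn":0,"jaw":62},
    {"linear":[-25,0,-10],"turn":0,"jaw":62},
  ],
)

```text
t: 32.7
eef_pos: [0.653, -0.0084, 0.0975]
tcp_rot: [[-0.916, -0.4, -0.011], [-0.4, 0.916, -0.002], [0.011, 0.002, -1.0]]
contact_force: [0.1, -0.6, 0.4]
width: 0.062
```

Run:
```python
from h import *
d=save('wrist','w22.png'); blocks('wrist',200)
plan(600,-30,-5,113.7,1)
```

```text
[ 9. 54.] [ 614.8 -327.5] [71.2 49.9] 13.3 978 [30.5 47.2 62.7]
[257. 126.] [601.3 -31.9] [59.4 44.5] 23.6 3497 [16.4 18.4 33.1]
[375. 226.] [641.1 119.7] [19.6 48.3] 34.6 471 [13.4 26.9 32.9]
pos [654.4  -7.7  97. ] yang 113.7 q6 -2.08 F [-0.8  0.1  1.3] w 61.8 t 32.8
d [ -54.4  -22.3 -102. ] turn -0.0
[58.7, 1.4, 102.0, -0.0]
```

View pics/w22.png

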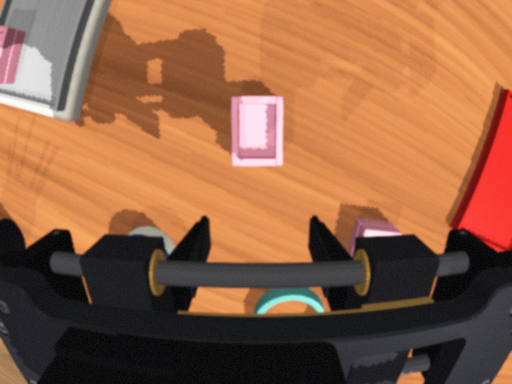

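Call:
move_arm(
  motion=[
    {"linear":[9,0,2],"turn":0,"jaw":62},
    {"linear":[12,0,8],"turn":0,"jaw":62},
    {"linear":[12,0,16],"turn":0,"jaw":62},
    {"linear":[9,0,18],"turn":0,"jaw":62},
    {"linear":[6,0,18],"turn":0,"jaw":62},
    {"linear":[3,0,16],"turn":0,"jaw":62},
    {"linear":[0,0,10],"turn":0,"jaw":62},
    {"linear":[0,0,4],"turn":0,"jaw":62},
    {"linear":[0,0,0],"turn":0,"jaw":62},
    {"linear":[0,0,0],"turn":0,"jaw":62},
  ],
)

```text
t: 33.8
eef_pos: [0.5936, -0.0309, -0.0042]
tcp_rot: [[-0.916, -0.401, -0.021], [-0.401, 0.916, -0.001], [0.02, 0.007, -1.0]]
contact_force: [-0.9, -0.1, -0.3]
width: 0.0621
```

Run:
```python
from h import *
plan(602.3,-33,-4,113.6,1)
```

```text
pos [593.6 -30.9  -4.2] yang 113.6 q6 -2.12 F [-0.9 -0.1 -0.3] w 62.1 t 33.8
d [ 8.7 -2.1  0.2] turn 0.0
[-7.1, -5.4, -0.2, 0.0]
```

Call:
move_arm(
  motion=[
    {"linear":[-4,-3,0],"turn":0,"jaw":62},
    {"linear":[-3,-2,0],"turn":0,"jaw":62},
    {"linear":[0,0,0],"turn":0,"jaw":62},
    {"linear":[0,0,0],"turn":0,"jaw":38},
    {"linear":[0,0,0],"turn":0,"jaw":38},
    {"linear":[0,0,0],"turn":0,"jaw":38},
    {"linear":[0,0,0],"turn":0,"jaw":38},
    {"linear":[0,0,-15],"turn":0,"jaw":38},
    {"linear":[0,0,-20],"turn":0,"jaw":38},
    {"linear":[0,0,-20],"turn":0,"jaw":38},
  ],
  newtons=25,
)

```text
t: 34.8
eef_pos: [0.6033, -0.0322, 0.0524]
tcp_rot: [[-0.916, -0.401, -0.024], [-0.401, 0.916, -0.001], [0.023, 0.009, -1.0]]
contact_force: [0.7, 0.5, -1.2]
width: 0.0441
```

Run:
```python
from h import *
plan(553,320,60,93.3,10)
```

```text
pos [603.3 -32.2  52.4] yang 113.7 q6 -2.12 F [ 0.7  0.5 -1.2] w 44.1 t 34.8
d [-50.3 352.2   7.6] turn 0.355
[-9.5, 34.3, -0.8, 0.036]
[-8.3, 34.6, -0.8, 0.036]
[-7.1, 34.9, -0.8, 0.036]
[-5.8, 35.1, -0.8, 0.036]
[-4.6, 35.3, -0.8, 0.036]
[-3.3, 35.4, -0.8, 0.036]
[-2.1, 35.5, -0.8, 0.036]
[-0.8, 35.6, -0.8, 0.036]
[0.5, 35.6, -0.8, 0.036]
[1.7, 35.5, -0.8, 0.036]
```

Call:
move_arm(
  motion=[
    {"linear":[-8,24,-1],"turn":0.035,"jaw":38},
    {"linear":[-8,32,-1],"turn":0.035,"jaw":38},
    {"linear":[-7,34,-1],"turn":0.035,"jaw":38},
    {"linear":[-6,34,-1],"turn":0.035,"jaw":38},
    {"linear":[-5,35,-1],"turn":0.035,"jaw":38},
    {"linear":[-3,35,-1],"turn":0.035,"jaw":38},
    {"linear":[-2,35,-1],"turn":0.035,"jaw":38},
    {"linear":[-1,34,0],"turn":0.035,"jaw":38},
    {"linear":[0,30,0],"turn":0.035,"jaw":38},
    {"linear":[0,16,0],"turn":0.035,"jaw":38},
  ],
)

```text
t: 35.8
eef_pos: [0.5683, 0.2873, 0.076]
tcp_rot: [[-0.999, -0.043, -0.007], [-0.043, 0.999, -0.001], [0.007, -0.0, -1.0]]
contact_force: [0.7, -1.1, -0.4]
width: 0.0441
```

Run:
```python
from h import *
plan(553,320,5,93.3,1)
d=save('wrist','w23.png'); held()
d=save('top','t23.png'); P=cloud(d); comps(colors(d)['red'],P,500)
```

```text
pos [568.3 287.3  76. ] yang 92.4 q6 -1.23 F [ 0.7 -1.1 -0.4] w 44.1 t 35.8
d [-15.3  32.7 -71. ] turn -0.015
[13.9, 33.4, 71.0, -0.015]
toolx -11 worldz 94.7 155
toolx -7 worldz 94.8 296
toolx -3 worldz 94.9 341
toolx 1 worldz 94.9 372
toolx 5 worldz 94.9 376
toolx 9 worldz 94.8 389
toolx 13 worldz 94.8 400
toolx 17 worldz 94.8 395
toolx 21 worldz 94.7 403
toolx 25 worldz 94.8 267
toolx 29 worldz 109.3 186
toolx 33 worldz 109.3 482
toolx 37 worldz 99.1 711
[154. 238.] [510.4 263.8] [124.7 192.4] 82.8 2240 [ 1.   4.1 15.1]
```

View pics/w23.png

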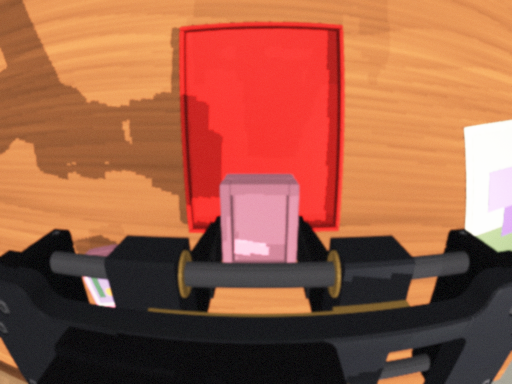

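Call:
move_arm(
  motion=[
    {"linear":[3,8,0],"turn":0,"jaw":38},
    {"linear":[3,9,5],"turn":0,"jaw":38},
    {"linear":[2,8,10],"turn":0,"jaw":38},
    {"linear":[1,4,14],"turn":0,"jaw":38},
    {"linear":[0,0,14],"turn":0,"jaw":38},
    {"linear":[0,0,10],"turn":0,"jaw":38},
    {"linear":[0,0,4],"turn":0,"jaw":38},
    {"linear":[0,0,0],"turn":0,"jaw":38},
    {"linear":[0,0,0],"turn":0,"jaw":38},
    {"linear":[0,0,0],"turn":0,"jaw":38},
  ],
)

```text
t: 36.95
eef_pos: [0.5563, 0.3118, 0.0116]
tcp_rot: [[-0.999, -0.042, -0.011], [-0.042, 0.999, -0.005], [0.011, -0.004, -1.0]]
contact_force: [-0.5, -0.4, -1.7]
width: 0.0442
```

Run:
```python
from h import *
plan(557,319,5,93.3,1)
held()
```

```text
pos [556.3 311.8  11.6] yang 92.4 q6 -1.19 F [-0.5 -0.4 -1.7] w 44.2 t 37.0
d [ 0.7  7.2 -6.6] turn -0.016
[-1.0, 7.2, 6.6, -0.016]
toolx -11 worldz 29.8 174
toolx -7 worldz 30.0 298
toolx -3 worldz 30.1 344
toolx 1 worldz 30.1 368
toolx 5 worldz 30.2 383
toolx 9 worldz 30.1 391
toolx 13 worldz 30.2 398
toolx 17 worldz 30.1 405
toolx 21 worldz 30.1 414
toolx 25 worldz 30.3 269
toolx 29 worldz 44.7 204
toolx 33 worldz 44.7 550
toolx 37 worldz 35.1 620
```

Call:
move_arm(
  motion=[
    {"linear":[0,3,2],"turn":0,"jaw":38},
    {"linear":[0,2,3],"turn":0,"jaw":38},
    {"linear":[0,0,2],"turn":0,"jaw":38},
    {"linear":[0,0,1],"turn":0,"jaw":38},
    {"linear":[0,0,0],"turn":0,"jaw":38},
    {"linear":[0,0,0],"turn":0,"jaw":50},
    {"linear":[0,0,0],"turn":0,"jaw":54},
    {"linear":[0,0,-3],"turn":0,"jaw":54},
    {"linear":[0,0,-20],"turn":0,"jaw":54},
    {"linear":[0,0,-35],"turn":0,"jaw":60},
  ],
)

```text
t: 38.0
eef_pos: [0.5543, 0.3163, 0.0593]
tcp_rot: [[-0.999, -0.042, -0.017], [-0.042, 0.999, -0.007], [0.017, -0.007, -1.0]]
contact_force: [0.9, 0.3, -0.4]
width: 0.0576
```

Run:
```python
from h import *
d=save('wrist','w24.png'); blocks('wrist',200); print('top');blocks('top')
a=np.radians(15.5); c=np.array([666,127.4]); t=c+33*np.array([np.cos(a),np.sin(a)]); print(t)
plan(t[0],t[1]-1.5,110,105.5,10)
```

```text
[259. 198.] [552.5 319.3] [61.  44.3] 2.2 3600 [20.3 29.4 37.1]
top
[202. 166.] [666.1 127.4] [60.5 44. ] 14.9 367 [22.2 31.9 35.3]
[384. 167.] [ 624.7 -335.9] [73.5 62.9] 6.5 586 [29.4 50.4 63.6]
[128. 221.] [540.4 316.6] [34.8 44.9] 2.3 240 [17.8 28.6 38.4]
[697.79980496 136.21886641]
pos [558.7 318.4  64.9] yang 92.4 q6 -1.18 F [ 0.7  0.3 -0.5] w 59.6 t 38.1
d [ 139.1 -183.6   45.1] turn -0.229
[-13.1, -18.9, -4.5, -0.023]
[-12.7, -19.2, -4.5, -0.023]
[-12.3, -19.5, -4.5, -0.023]
[-11.8, -19.8, -4.5, -0.023]
[-11.4, -20.0, -4.5, -0.023]
[-10.9, -20.3, -4.5, -0.023]
[-10.4, -20.5, -4.5, -0.023]
[-9.9, -20.8, -4.5, -0.023]
[-9.5, -21.0, -4.5, -0.023]
[-9.0, -21.2, -4.5, -0.023]
```

View pics/w24.png

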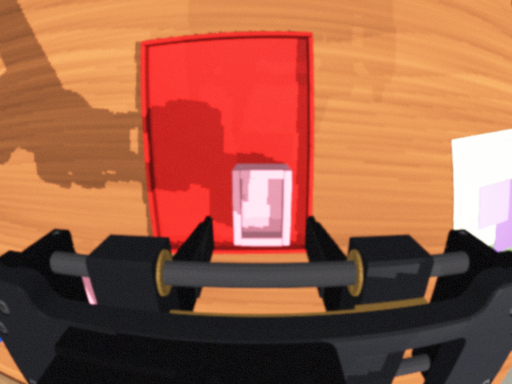

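Call:
move_arm(
  motion=[
    {"linear":[-10,-14,-8],"turn":-0.02,"jaw":60},
    {"linear":[-12,-18,-8],"turn":-0.02,"jaw":60},
    {"linear":[-12,-19,-6],"turn":-0.02,"jaw":60},
    {"linear":[-12,-19,-6],"turn":-0.02,"jaw":60},
    {"linear":[-11,-19,-5],"turn":-0.02,"jaw":60},
    {"linear":[-11,-19,-3],"turn":-0.02,"jaw":60},
    {"linear":[-10,-19,0],"turn":-0.02,"jaw":60},
    {"linear":[-9,-18,0],"turn":-0.02,"jaw":60},
    {"linear":[-7,-14,0],"turn":-0.02,"jaw":60},
    {"linear":[-4,-7,0],"turn":-0.02,"jaw":60},
  ],
)

```text
t: 39.15
eef_pos: [0.6752, 0.1596, 0.0894]
tcp_rot: [[-0.968, -0.25, -0.021], [-0.25, 0.968, -0.006], [0.021, -0.001, -1.0]]
contact_force: [-0.3, 0.1, 0.1]
width: 0.0601
```

Run:
```python
from h import *
d=save('wrist','w25.png');blocks('wrist',200)
plan(698,135,5,105,8)
```

```text
[450. 117.] [548.3 327.9] [68.8 65. ] 2.6 2414 [16.7 25.7 37. ]
[229. 172.] [665.4 129.5] [60.6 44.7] 15.0 1229 [21.3 32.  33.3]
pos [674.9 159.8  89.2] yang 104.4 q6 -1.66 F [-0.2  0.3 -0.8] w 59.8 t 39.2
d [ 23.1 -24.8 -84.2] turn -0.01
[-2.0, -3.7, 10.5, -0.001]
[-2.0, -3.7, 10.5, -0.001]
[-2.0, -3.7, 10.5, -0.001]
[-2.0, -3.7, 10.5, -0.001]
[-2.0, -3.7, 10.5, -0.001]
[-2.0, -3.7, 10.5, -0.001]
[-2.0, -3.7, 10.5, -0.001]
[-2.0, -3.7, 10.5, -0.001]
```

View pics/w25.png

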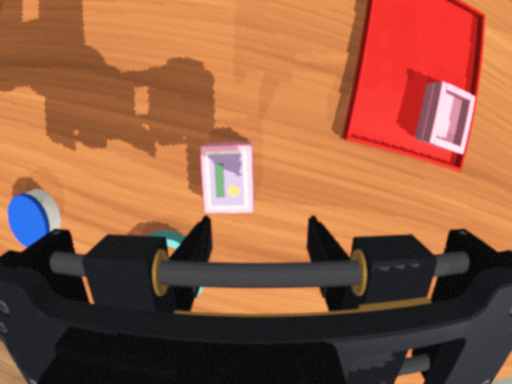

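Call:
move_arm(
  motion=[
    {"linear":[-4,-7,0],"turn":-0.01,"jaw":60},
    {"linear":[-4,-7,0],"turn":0,"jaw":60},
    {"linear":[-3,-7,4],"turn":0,"jaw":60},
    {"linear":[-2,-4,12],"turn":0,"jaw":60},
    {"linear":[-1,-1,16],"turn":0,"jaw":60},
    {"linear":[0,0,16],"turn":0,"jaw":60},
    {"linear":[0,0,16],"turn":0,"jaw":60},
    {"linear":[0,0,8],"turn":0,"jaw":60},
    {"linear":[0,0,3],"turn":0,"jaw":60},
    {"linear":[0,0,0],"turn":0,"jaw":60},
  ],
)

```text
t: 40.25
eef_pos: [0.6904, 0.1375, 0.0019]
tcp_rot: [[-0.965, -0.26, -0.029], [-0.26, 0.966, -0.006], [0.03, 0.001, -1.0]]
contact_force: [0.3, 0.0, -0.7]
width: 0.0603
```

Run:
```python
from h import *
plan(698,135,5,105,1); toolpink()
```

```text
pos [690.4 137.5   1.9] yang 105.1 q6 -1.71 F [ 0.3  0.  -0.7] w 60.3 t 40.2
d [ 7.6 -2.5  3.1] turn 0.001
[-6.6, -4.4, -3.1, 0.001]
tool-frame top face: x [-1.9 57.1] y [-22.8  19.8] 7823
((27.253995895385742, -1.6029510498046875), (44.260894775390625, 59.98481750488281), 89.2386474609375)
```

Call:
move_arm(
  motion=[
    {"linear":[-5,-3,-2],"turn":0,"jaw":60},
    {"linear":[0,0,0],"turn":0,"jaw":60},
    {"linear":[0,0,0],"turn":0,"jaw":36},
    {"linear":[0,0,0],"turn":0,"jaw":36},
    {"linear":[0,0,0],"turn":0,"jaw":36},
    {"linear":[0,0,0],"turn":0,"jaw":36},
    {"linear":[0,0,-5],"turn":0,"jaw":36},
    {"linear":[0,0,-10],"turn":0,"jaw":36},
    {"linear":[0,0,-17],"turn":0,"jaw":36},
    {"linear":[0,0,-17],"turn":0,"jaw":36},
  ],
  newtons=4,
)

```text
t: 41.3
eef_pos: [0.6979, 0.1362, 0.0567]
tcp_rot: [[-0.965, -0.26, -0.029], [-0.26, 0.966, -0.006], [0.03, 0.001, -1.0]]
contact_force: [0.1, -0.1, -1.8]
width: 0.0439
```

Run:
```python
from h import *
plan(698,135,5,105,1); held()
d=save('wrist','w26.png')
```

```text
pos [697.9 136.2  56.7] yang 105.1 q6 -1.71 F [ 0.1 -0.1 -1.8] w 43.9 t 41.3
d [  0.1  -1.2 -51.7] turn 0.001
[0.2, -1.2, 51.7, 0.001]
toolx -11 worldz 72.0 136
toolx -7 worldz 73.0 264
toolx -3 worldz 74.1 263
toolx 1 worldz 76.2 289
toolx 5 worldz 77.6 290
toolx 9 worldz 78.9 340
toolx 13 worldz 75.6 613
toolx 17 worldz 66.2 638
toolx 21 worldz 54.5 568
toolx 25 worldz 42.7 487
toolx 29 worldz 31.6 335
```

View pics/w26.png

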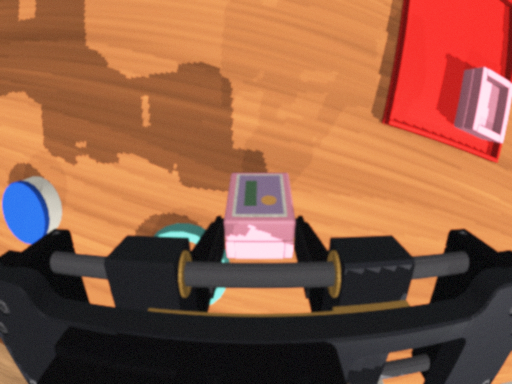

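Call:
move_arm(
  motion=[
    {"linear":[0,0,7],"turn":0,"jaw":36},
    {"linear":[0,0,5],"turn":0,"jaw":36},
    {"linear":[6,0,1],"turn":0,"jaw":36},
    {"linear":[6,0,1],"turn":0,"jaw":36},
    {"linear":[6,0,1],"turn":0,"jaw":36},
    {"linear":[6,0,1],"turn":0,"jaw":36},
    {"linear":[6,0,1],"turn":0,"jaw":36},
    {"linear":[0,0,0],"turn":0,"jaw":36},
    {"linear":[0,0,0],"turn":0,"jaw":36},
    {"linear":[0,0,0],"turn":0,"jaw":36},
  ],
)

```text
t: 42.4
eef_pos: [0.6672, 0.1277, 0.0415]
tcp_rot: [[-0.965, -0.26, -0.024], [-0.26, 0.966, -0.006], [0.025, 0.001, -1.0]]
contact_force: [0.2, -1.0, -1.7]
width: 0.0441
```

Run:
```python
from h import *
plan(698,135,5,105,1); held()
```

```text
pos [667.2 127.7  41.5] yang 105.1 q6 -1.72 F [ 0.2 -1.  -1.7] w 44.1 t 42.4
d [ 30.8   7.3 -36.5] turn 0.001
[-31.6, -1.0, 36.5, 0.001]
toolx -11 worldz 61.0 163
toolx -7 worldz 61.1 311
toolx -3 worldz 61.8 316
toolx 1 worldz 62.3 334
toolx 5 worldz 62.6 342
toolx 9 worldz 60.5 657
toolx 13 worldz 34.4 1208
```

Call:
move_arm(
  motion=[
    {"linear":[6,0,3],"turn":0,"jaw":36},
    {"linear":[7,0,2],"turn":0,"jaw":36},
    {"linear":[7,0,2],"turn":0,"jaw":36},
    {"linear":[6,0,2],"turn":0,"jaw":36},
    {"linear":[6,0,4],"turn":0,"jaw":36},
    {"linear":[6,0,5],"turn":0,"jaw":36},
    {"linear":[5,0,5],"turn":0,"jaw":36},
    {"linear":[4,0,6],"turn":0,"jaw":36},
    {"linear":[3,0,5],"turn":0,"jaw":36},
    {"linear":[0,0,0],"turn":0,"jaw":36},
  ],
)

```text
t: 43.45
eef_pos: [0.6152, 0.1137, 0.0111]
tcp_rot: [[-0.965, -0.26, -0.021], [-0.26, 0.966, -0.005], [0.021, 0.0, -1.0]]
contact_force: [-0.7, -0.4, 0.5]
width: 0.0441
```

Run:
```python
from h import *
plan(698,135,5,105,1); held()
d=save('wrist','w27.png')
```

```text
pos [615.2 113.7  11.1] yang 105.1 q6 -1.73 F [-0.7 -0.4  0.5] w 44.1 t 43.5
d [82.8 21.3 -6.1] turn 0.002
[-85.4, -1.0, 6.1, 0.002]
toolx 1 worldz 49.9 535
toolx 5 worldz 44.0 709
toolx 9 worldz 37.3 638
toolx 13 worldz 33.4 99
```

View pics/w27.png

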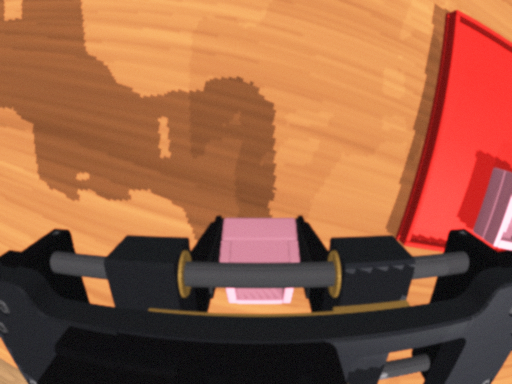

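Call:
move_arm(
  motion=[
    {"linear":[3,0,5],"turn":0,"jaw":36},
    {"linear":[2,0,4],"turn":0,"jaw":36},
    {"linear":[0,0,0],"turn":0,"jaw":36},
    {"linear":[0,0,0],"turn":0,"jaw":60},
    {"linear":[0,0,0],"turn":0,"jaw":62},
    {"linear":[0,0,-4],"turn":0,"jaw":62},
    {"linear":[0,0,-20],"turn":0,"jaw":62},
    {"linear":[-20,0,-30],"turn":0,"jaw":62},
    {"linear":[-25,0,-30],"turn":0,"jaw":62},
    {"linear":[-25,0,-10],"turn":0,"jaw":62},
  ],
)

```text
t: 44.55
eef_pos: [0.6784, 0.1313, 0.0942]
tcp_rot: [[-0.965, -0.26, -0.026], [-0.26, 0.966, -0.005], [0.027, 0.002, -1.0]]
contact_force: [0.1, 0.1, 0.2]
width: 0.0622
```

Run:
```python
from h import *
d=save('wrist','w28.png'); blocks('wrist',200)
plan(620,115,-4,105,1)
```

```text
[466. 122.] [547.4 328.5] [70.9 66.2] 2.6 2136 [17.6 28.7 37. ]
[258. 129.] [625.  117.5] [59.8 43.9] 15.4 3531 [16.4 18.6 33.1]
pos [679.7 131.5  93.5] yang 105.1 q6 -1.72 F [-0.5 -0.2 -0.1] w 61.9 t 44.6
d [-59.7 -16.5 -97.5] turn 0.001
[62.0, -0.4, 97.5, 0.001]
```

View pics/w28.png

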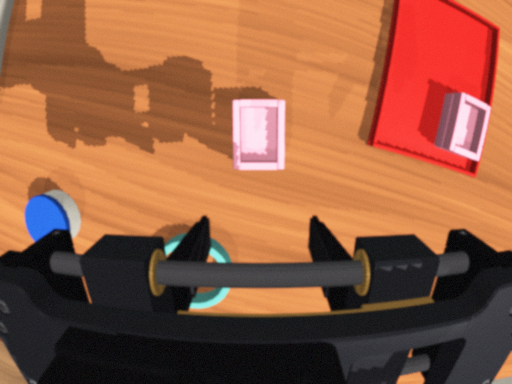

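Call:
move_arm(
  motion=[
    {"linear":[8,0,2],"turn":0,"jaw":62},
    {"linear":[11,0,8],"turn":0,"jaw":62},
    {"linear":[11,0,16],"turn":0,"jaw":62},
    {"linear":[8,0,18],"turn":0,"jaw":62},
    {"linear":[4,0,18],"turn":0,"jaw":62},
    {"linear":[2,0,14],"turn":0,"jaw":62},
    {"linear":[0,0,9],"turn":0,"jaw":62},
    {"linear":[0,0,4],"turn":0,"jaw":62},
    {"linear":[0,0,0],"turn":0,"jaw":62},
    {"linear":[0,0,0],"turn":0,"jaw":62},
  ],
)

```text
t: 45.65
eef_pos: [0.6205, 0.1169, -0.0043]
tcp_rot: [[-0.965, -0.26, -0.038], [-0.26, 0.966, -0.007], [0.039, 0.003, -0.999]]
contact_force: [0.2, 0.1, 0.3]
width: 0.0621
```

Run:
```python
from h import *
plan(625.8,116,-4,105.3,1)
```

```text
pos [620.5 116.9  -4.3] yang 105.1 q6 -1.73 F [0.2 0.1 0.3] w 62.1 t 45.6
d [ 5.3 -0.9  0.3] turn -0.004
[-4.9, -2.3, -0.3, -0.004]
```

Call:
move_arm(
  motion=[
    {"linear":[-3,-1,0],"turn":0,"jaw":62},
    {"linear":[-2,-1,0],"turn":0,"jaw":62},
    {"linear":[0,0,0],"turn":0,"jaw":62},
    {"linear":[0,0,0],"turn":0,"jaw":38},
    {"linear":[0,0,0],"turn":0,"jaw":38},
    {"linear":[0,0,0],"turn":0,"jaw":38},
    {"linear":[0,0,0],"turn":0,"jaw":38},
    {"linear":[0,0,-15],"turn":0,"jaw":38},
    {"linear":[0,0,-20],"turn":0,"jaw":38},
    {"linear":[0,0,-20],"turn":0,"jaw":38},
  ],
  newtons=25,
)

```text
t: 46.65
eef_pos: [0.6275, 0.1167, 0.0519]
tcp_rot: [[-0.965, -0.26, -0.042], [-0.26, 0.966, -0.007], [0.042, 0.004, -0.999]]
contact_force: [0.5, -1.0, -0.8]
width: 0.0437
```

Run:
```python
from h import *
plan(474,263,60,93.3,8)
```

```text
pos [627.5 116.7  51.9] yang 105.1 q6 -1.73 F [ 0.5 -1.  -0.8] w 43.7 t 46.6
d [-153.5  146.3    8.1] turn 0.206
[13.8, 22.7, -1.0, 0.026]
[14.4, 22.3, -1.0, 0.026]
[14.9, 21.9, -1.0, 0.026]
[15.5, 21.5, -1.0, 0.026]
[16.0, 21.1, -1.0, 0.026]
[16.6, 20.7, -1.0, 0.026]
[17.1, 20.3, -1.0, 0.026]
[17.6, 19.8, -1.0, 0.026]
```

Call:
move_arm(
  motion=[
    {"linear":[10,14,-1],"turn":0.026,"jaw":38},
    {"linear":[13,21,-1],"turn":0.026,"jaw":38},
    {"linear":[14,21,-1],"turn":0.026,"jaw":38},
    {"linear":[14,21,-1],"turn":0.026,"jaw":38},
    {"linear":[15,20,-1],"turn":0.026,"jaw":38},
    {"linear":[15,19,0],"turn":0.026,"jaw":38},
    {"linear":[13,14,0],"turn":0.026,"jaw":38},
    {"linear":[7,7,0],"turn":0.026,"jaw":38},
    {"linear":[0,0,0],"turn":0,"jaw":38},
    {"linear":[0,0,0],"turn":0,"jaw":38},
  ],
)

```text
t: 47.65
eef_pos: [0.505, 0.2388, 0.0754]
tcp_rot: [[-0.999, -0.046, -0.025], [-0.046, 0.999, -0.004], [0.025, -0.003, -1.0]]
contact_force: [0.6, -0.1, -1.9]
width: 0.0436
```

Run:
```python
from h import *
plan(474,263,5,93.3,1); held()
```

```text
pos [505.  238.8  75.4] yang 92.7 q6 -1.28 F [ 0.6 -0.1 -1.9] w 43.6 t 47.6
d [-31.   24.2 -70.4] turn -0.011
[29.8, 25.6, 70.4, -0.011]
toolx -11 worldz 94.0 153
toolx -7 worldz 94.0 302
toolx -3 worldz 94.1 352
toolx 1 worldz 94.2 367
toolx 5 worldz 94.2 384
toolx 9 worldz 94.2 389
toolx 13 worldz 94.1 408
toolx 17 worldz 94.0 418
toolx 21 worldz 94.0 413
toolx 25 worldz 94.1 329
toolx 29 worldz 108.5 166
toolx 33 worldz 108.7 504
toolx 37 worldz 98.2 702
```

Call:
move_arm(
  motion=[
    {"linear":[8,6,0],"turn":0,"jaw":38},
    {"linear":[9,8,3],"turn":0,"jaw":38},
    {"linear":[7,6,9],"turn":0,"jaw":38},
    {"linear":[3,2,13],"turn":0,"jaw":38},
    {"linear":[0,0,13],"turn":0,"jaw":38},
    {"linear":[0,0,10],"turn":0,"jaw":38},
    {"linear":[0,0,5],"turn":0,"jaw":38},
    {"linear":[0,0,1],"turn":0,"jaw":38},
    {"linear":[0,0,0],"turn":0,"jaw":38},
    {"linear":[0,0,0],"turn":0,"jaw":38},
  ],
)

```text
t: 48.7
eef_pos: [0.4732, 0.2589, 0.0153]
tcp_rot: [[-0.999, -0.044, -0.029], [-0.044, 0.999, -0.006], [0.029, -0.005, -1.0]]
contact_force: [-0.5, 0.4, -0.8]
width: 0.0443
```

Run:
```python
from h import *
plan(474,263,3,93.3,1); held()
```

```text
pos [473.2 258.9  15.3] yang 92.5 q6 -1.22 F [-0.5  0.4 -0.8] w 44.3 t 48.7
d [  0.8   4.1 -12.3] turn -0.013
[-1.0, 4.0, 12.3, -0.013]
toolx -11 worldz 33.8 155
toolx -7 worldz 33.9 306
toolx -3 worldz 34.1 351
toolx 1 worldz 34.1 378
toolx 5 worldz 34.1 383
toolx 9 worldz 34.1 393
toolx 13 worldz 34.1 403
toolx 17 worldz 34.0 409
toolx 21 worldz 34.0 428
toolx 25 worldz 34.1 314
toolx 29 worldz 48.6 162
toolx 33 worldz 48.6 537
toolx 37 worldz 39.3 654
toolx 53 worldz 16.1 282
toolx 57 worldz 15.0 108
```

Call:
move_arm(
  motion=[
    {"linear":[0,1,4],"turn":0,"jaw":38},
    {"linear":[0,1,4],"turn":0,"jaw":38},
    {"linear":[0,0,2],"turn":0,"jaw":38},
    {"linear":[0,0,1],"turn":0,"jaw":38},
    {"linear":[0,0,0],"turn":0,"jaw":38},
    {"linear":[0,0,0],"turn":0,"jaw":50},
    {"linear":[0,0,0],"turn":0,"jaw":54},
    {"linear":[0,0,-3],"turn":0,"jaw":54},
    {"linear":[0,0,-20],"turn":0,"jaw":54},
    {"linear":[0,0,-35],"turn":0,"jaw":60},
  ],
)

```text
t: 49.75
eef_pos: [0.4722, 0.2603, 0.0602]
tcp_rot: [[-0.998, -0.044, -0.035], [-0.044, 0.999, -0.008], [0.035, -0.007, -0.999]]
contact_force: [0.8, 0.6, -0.3]
width: 0.0577
```

Run:
```python
from h import *
d=save('wrist','w29.png'); blocks('wrist',200); print('top');blocks('top'); print('side');
save('side','s29.png')
plan(420,-314,120,None,10)
```

```text
[258. 195.] [469.4 262.8] [60.8 44.3] 2.4 4355 [20.3 23.8 37. ]
[306. 300.] [563.5 312.4] [32.  33.4] 9.4 792 [20.6 24.8 36.7]
top
[384. 167.] [ 625.  -335.9] [74.1 61.8] 6.2 586 [29.2 50.4 63.5]
[154. 255.] [448.8 256.6] [38.5 17.6] 85.6 102 [18.8 25.  37.9]
side
pos [475.1 261.5  63.1] yang 92.5 q6 -1.22 F [-0.4 -0.3 -0. ] w 60.0 t 50.0
d [ -55.1 -575.5   56.9] turn 0.0
[8.0, -57.3, -5.7, 0.0]
[8.0, -57.3, -5.7, 0.0]
[8.0, -57.3, -5.7, 0.0]
[8.0, -57.3, -5.7, 0.0]
[8.0, -57.3, -5.7, 0.0]
[8.0, -57.3, -5.7, 0.0]
[8.0, -57.3, -5.7, 0.0]
[8.0, -57.3, -5.7, 0.0]
[8.0, -57.3, -5.7, 0.0]
[8.0, -57.3, -5.7, 0.0]
```

View pics/w29.png

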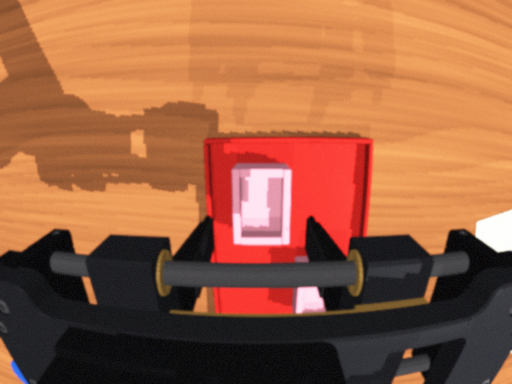

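View pics/s29.png

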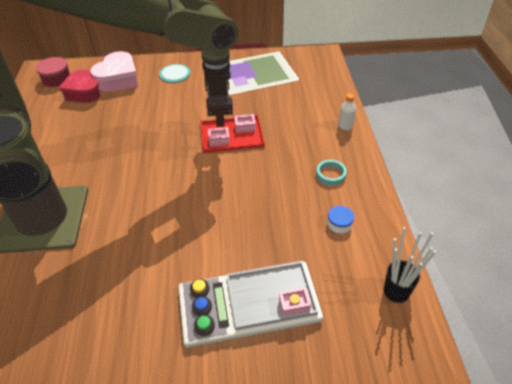

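Call:
move_arm(
  motion=[
    {"linear":[3,-15,-25],"turn":0,"jaw":60},
    {"linear":[4,-35,-20],"turn":0,"jaw":30},
    {"linear":[4,-45,-10],"turn":0,"jaw":0},
    {"linear":[4,-45,0],"turn":0,"jaw":0},
    {"linear":[4,-45,0],"turn":0,"jaw":0},
    {"linear":[4,-45,0],"turn":0,"jaw":0},
    {"linear":[4,-45,0],"turn":0,"jaw":0},
    {"linear":[4,-45,0],"turn":0,"jaw":0},
    {"linear":[4,-45,0],"turn":0,"jaw":0},
    {"linear":[4,-45,0],"turn":0,"jaw":0},
  ],
)

```text
t: 50.95
eef_pos: [0.4483, -0.1597, 0.1115]
tcp_rot: [[-0.997, -0.056, -0.044], [-0.055, 0.998, -0.006], [0.045, -0.003, -0.999]]
contact_force: [0.7, 0.6, 0.5]
width: 0.0006
```

Run:
```python
from h import *
plan(420,-315,90,None,5)
```

```text
pos [ 448.3 -159.7  111.5] yang 93.2 q6 -2.06 F [0.7 0.6 0.5] w 0.6 t 51.0
d [ -28.3 -155.3  -21.5] turn 0.0
[7.4, -30.7, 4.3, 0.0]
[7.4, -30.7, 4.3, 0.0]
[7.4, -30.7, 4.3, 0.0]
[7.4, -30.7, 4.3, 0.0]
[7.4, -30.7, 4.3, 0.0]
```

Call:
move_arm(
  motion=[
    {"linear":[5,-22,2],"turn":0,"jaw":0},
    {"linear":[5,-22,2],"turn":0,"jaw":0},
    {"linear":[4,-22,2],"turn":0,"jaw":0},
    {"linear":[4,-20,2],"turn":0,"jaw":0},
    {"linear":[3,-15,2],"turn":0,"jaw":0},
    {"linear":[1,-8,2],"turn":0,"jaw":0},
    {"linear":[0,0,2],"turn":0,"jaw":0},
    {"linear":[0,0,0],"turn":0,"jaw":0},
    {"linear":[0,0,0],"turn":0,"jaw":0},
    {"linear":[0,0,0],"turn":0,"jaw":0},
  ],
)

```text
t: 51.95
eef_pos: [0.4241, -0.2747, 0.0882]
tcp_rot: [[-0.997, -0.048, -0.058], [-0.048, 0.999, 0.004], [0.057, 0.007, -0.998]]
contact_force: [0.5, 0.1, 0.4]
width: 0.0004
```

Run:
```python
from h import *
plan(420,-315,44,None,1)
d=save('wrist','w30.png'); P=cloud(d,True)
hsv=cv2.cvtColor(d['frame'],cv2.COLOR_RGB2HSV).astype(int);H,S,V=hsv[...,0],hsv[...,1],hsv[...,2]
for nm,lo,hi in [('y',20,35),('b',105,125),('g',50,85)]:
    print(nm);comps((H>lo)&(H<hi)&(S>130)&(V>80)&(P[...,2]<.06)&(P[...,2]>.047)&(P[...,0]<.5),P,40)
d,P=blocks('top'); cv2.imwrite('pics/t30.png',d['frame'][:,:,::-1])
```

```text
pos [ 424.1 -274.7   88.2] yang 92.8 q6 -2.27 F [0.5 0.1 0.4] w 0.4 t 52.0
d [ -4.1 -40.3 -44.2] turn 0.0
[6.0, -40.0, 44.2, 0.0]
y
[265. 194.] [ 413.7 -269.3] [26.6 27.2] 48.5 880 [48.6 50.2 51.3]
b
[210. 198.] [ 418.7 -313.5] [26.7 26.4] 6.2 855 [48.4 50.2 51.4]
g
[158. 201.] [ 423.5 -358.4] [26.9 26.1] 30.3 755 [48.4 50.1 51.4]
[384. 167.] [ 625.  -335.4] [72.5 61.9] 8.4 578 [29.6 50.8 64. ]
[128. 215.] [553.  316.9] [60.9 45.1] 0.9 491 [18.4 26.2 37.8]
[152. 247.] [470.1 260.4] [60.3 45. ] 1.9 503 [18.7 24.9 38. ]
```

View pics/t30.png

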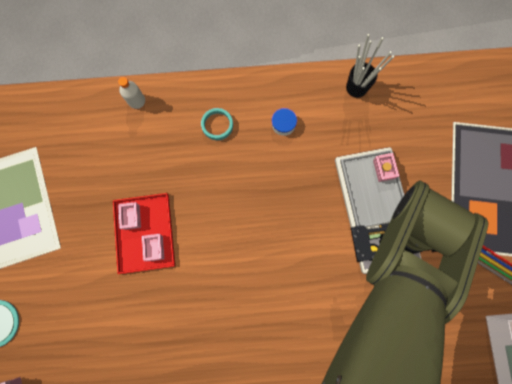

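View pics/w30.png

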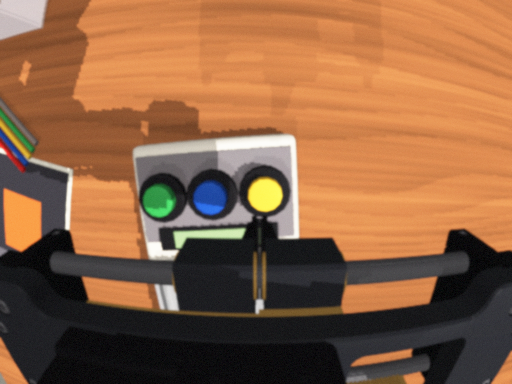

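Call:
move_arm(
  motion=[
    {"linear":[2,-10,5],"turn":0,"jaw":0},
    {"linear":[2,-11,8],"turn":0,"jaw":0},
    {"linear":[2,-9,10],"turn":0,"jaw":0},
    {"linear":[0,-3,8],"turn":0,"jaw":0},
    {"linear":[0,0,5],"turn":0,"jaw":0},
    {"linear":[0,0,0],"turn":0,"jaw":0},
    {"linear":[0,0,0],"turn":0,"jaw":0},
    {"linear":[0,0,0],"turn":0,"jaw":0},
    {"linear":[0,0,0],"turn":0,"jaw":0},
    {"linear":[0,0,0],"turn":0,"jaw":0},
  ],
)

```text
t: 53.05
eef_pos: [0.4171, -0.3106, 0.0491]
tcp_rot: [[-0.997, -0.049, -0.058], [-0.049, 0.999, 0.004], [0.057, 0.007, -0.998]]
contact_force: [-0.7, -0.3, 0.4]
width: 0.0004
```

Run:
```python
from h import *
plan(417.7,-313.5,26,None,1)
d=r.get_image('top'); P=cloud(d)
c=P[148:188,370:405].reshape(-1,3)*1000; f=d['frame'][148:188,370:405].reshape(-1,3).astype(int)
k=(c[:,2]>55)&(c[:,2]<70)&(f[:,0]-f[:,1]>25)
A=np.c_[c[k][:,:2]-c[k][:,:2].mean(0),np.ones(k.sum())]; print(k.sum(),np.linalg.lstsq(A,c[k][:,2],rcond=None)[0], cv2.minAreaRect(c[k][:,:2].astype(np.float32)))
```

```text
pos [ 417.1 -310.6   49.1] yang 92.8 q6 -2.33 F [-0.7 -0.3  0.4] w 0.4 t 53.0
d [  0.6  -2.9 -23.1] turn 0.0
[-0.4, -2.9, 23.1, 0.0]
289 [1.01193119e-02 7.08330080e-05 6.09642584e+01] ((619.253662109375, -330.85113525390625), (60.74676513671875, 45.09149932861328), 6.342451095581055)
```

Call:
move_arm(
  motion=[
    {"linear":[0,-2,4],"turn":0,"jaw":0},
    {"linear":[0,-1,4],"turn":0,"jaw":0},
    {"linear":[0,0,3],"turn":0,"jaw":0},
    {"linear":[0,0,2],"turn":0,"jaw":0},
    {"linear":[0,0,2],"turn":0,"jaw":0},
    {"linear":[0,0,2],"turn":0,"jaw":0},
    {"linear":[0,0,2],"turn":0,"jaw":0},
    {"linear":[0,0,1],"turn":0,"jaw":0},
    {"linear":[0,0,1],"turn":0,"jaw":0},
    {"linear":[0,0,0],"turn":0,"jaw":0},
  ],
)

```text
t: 54.1
eef_pos: [0.4168, -0.314, 0.028]
tcp_rot: [[-0.997, -0.049, -0.056], [-0.049, 0.999, 0.004], [0.056, 0.006, -0.998]]
contact_force: [-0.2, 0.7, 2.9]
width: 0.0005
```

```bash
cat >> h.py <<'E'
def keys():
    d=r.get_image('wrist'); P=cloud(d,True)
    hsv=cv2.cvtColor(d['frame'],cv2.COLOR_RGB2HSV).astype(int);H,S,V=hsv[...,0],hsv[...,1],hsv[...,2]
    for nm,lo,hi in [('y',20,35),('b',105,125),('g',50,85)]:
        print(nm);comps((H>lo)&(H<hi)&(S>130)&(V>60)&(P[...,2]<.06)&(P[...,2]>.03)&(P[...,0]<.5),P,40)
E
python3 - <<'E'
from h import *
plan(417.7,-313.5,26,None,1);keys()
E
```

```text
pos [ 416.8 -314.    28. ] yang 92.8 q6 -2.33 F [-0.2  0.7  2.9] w 0.5 t 54.1
d [ 0.9  0.5 -2. ] turn 0.0
[-0.9, 0.5, 2.0, 0.0]
y
[328. 225.] [ 412.9 -266.9] [32.2 24.6] 73.8 1257 [40.8 50.  51.2]
b
[255. 222.] [ 413.9 -314.1] [18.1 28. ] 3.3 470 [40.3 44.9 47.3]
g
[185. 231.] [ 421.2 -362.3] [19.9 32.8] 29.7 985 [42.  49.9 51.1]
```

Blue is about 5 mm down; finish the stroke, then release and lift.

Call:
move_arm(
  motion=[
    {"linear":[0,0,1],"turn":0,"jaw":0},
    {"linear":[0,0,1],"turn":0,"jaw":0},
    {"linear":[0,0,0],"turn":0,"jaw":0},
    {"linear":[0,0,0],"turn":0,"jaw":0},
    {"linear":[0,0,0],"turn":0,"jaw":0},
    {"linear":[0,0,-5],"turn":0,"jaw":0},
    {"linear":[0,0,-8],"turn":0,"jaw":0},
    {"linear":[0,0,-8],"turn":0,"jaw":0},
    {"linear":[0,0,0],"turn":0,"jaw":0},
    {"linear":[0,0,0],"turn":0,"jaw":0},
  ],
)

```text
t: 55.15
eef_pos: [0.4182, -0.3145, 0.0488]
tcp_rot: [[-0.997, -0.049, -0.055], [-0.049, 0.999, 0.002], [0.055, 0.005, -0.998]]
contact_force: [-0.2, -0.6, 0.2]
width: 0.0006
```

Run:
```python
from h import *
plan(422.5,-358.4,49,None,1);keys()
```

```text
pos [ 418.2 -314.5   48.8] yang 92.8 q6 -2.33 F [-0.2 -0.6  0.2] w 0.6 t 55.1
d [  4.3 -43.9   0.2] turn 0.0
[-2.2, -44.1, -0.2, 0.0]
y
[322. 217.] [ 415.6 -267.8] [31.  30.6] 2.1 1312 [40.7 49.9 51.2]
b
[257. 214.] [ 417.1 -314. ] [24.2 29.5] 4.6 750 [40.5 49.8 51.1]
g
[194. 223.] [ 423.4 -360.5] [26.2 30.8] 10.6 1119 [41.7 50.  51.2]
```

Call:
move_arm(
  motion=[
    {"linear":[0,-10,0],"turn":0,"jaw":0},
    {"linear":[-1,-12,0],"turn":0,"jaw":0},
    {"linear":[-1,-10,0],"turn":0,"jaw":0},
    {"linear":[0,-5,0],"turn":0,"jaw":0},
    {"linear":[0,-2,0],"turn":0,"jaw":0},
    {"linear":[0,0,0],"turn":0,"jaw":0},
    {"linear":[0,0,0],"turn":0,"jaw":0},
    {"linear":[0,0,0],"turn":0,"jaw":0},
    {"linear":[0,0,0],"turn":0,"jaw":0},
    {"linear":[0,0,0],"turn":0,"jaw":0},
  ],
)

```text
t: 56.2
eef_pos: [0.4217, -0.3567, 0.0469]
tcp_rot: [[-0.997, -0.048, -0.057], [-0.049, 0.999, 0.004], [0.057, 0.007, -0.998]]
contact_force: [-0.0, 0.1, 0.4]
width: 0.0004
```

Run:
```python
from h import *
plan(422.5,-358.4,49,None,1);keys()
```

```text
pos [ 421.7 -356.7   46.9] yang 92.8 q6 -2.38 F [-0.   0.1  0.4] w 0.4 t 56.2
d [ 0.8 -1.7  2.1] turn 0.0
[-0.7, -1.7, -2.1, 0.0]
y
[378. 215.] [ 415.2 -267. ] [34.3 28.9] 58.0 1191 [40.7 49.9 51.2]
b
[319. 219.] [ 419.3 -312.7] [29.3 30.5] 2.2 1298 [41.1 50.  51.2]
g
[250. 217.] [ 420.6 -361.2] [19.7 29.5] 25.9 650 [41.9 49.8 51.1]
```

Call:
move_arm(
  motion=[
    {"linear":[0,-2,4],"turn":0,"jaw":0},
    {"linear":[0,0,4],"turn":0,"jaw":0},
    {"linear":[0,0,3],"turn":0,"jaw":0},
    {"linear":[0,0,2],"turn":0,"jaw":0},
    {"linear":[0,0,2],"turn":0,"jaw":0},
    {"linear":[0,0,2],"turn":0,"jaw":0},
    {"linear":[0,0,2],"turn":0,"jaw":0},
    {"linear":[0,0,1],"turn":0,"jaw":0},
    {"linear":[0,0,1],"turn":0,"jaw":0},
    {"linear":[0,0,0],"turn":0,"jaw":0},
  ],
)

```text
t: 57.25
eef_pos: [0.4212, -0.3587, 0.0267]
tcp_rot: [[-0.997, -0.049, -0.057], [-0.049, 0.999, 0.004], [0.057, 0.007, -0.998]]
contact_force: [-1.7, 1.0, 2.4]
width: 0.0003
```

Run:
```python
from h import *
plan(422.5,-358.4,26,None,1);keys()
```

```text
pos [ 421.2 -358.7   26.7] yang 92.8 q6 -2.38 F [-1.7  1.   2.4] w 0.3 t 57.2
d [ 1.3  0.3 -0.7] turn 0.0
[-1.3, 0.3, 0.7, 0.0]
y
[391. 224.] [ 415.7 -267.3] [34.1 28.8] 61.2 1354 [40.9 49.9 51.2]
b
[329. 226.] [ 417.7 -311.7] [31.5 24.3] 70.6 1225 [41.  50.  51.2]
g
[246. 223.] [ 416.6 -365.5] [ 8.  23.6] 45.5 279 [40.6 43.9 46.1]
[273. 225.] [ 417.7 -348.3] [18.3  3.6] 29.2 113 [40.6 43.7 53.9]
```

Green is fully down. Release and retreat well clear.

Call:
move_arm(
  motion=[
    {"linear":[0,0,1],"turn":0,"jaw":0},
    {"linear":[0,0,0],"turn":0,"jaw":0},
    {"linear":[0,0,-5],"turn":0,"jaw":0},
    {"linear":[0,0,-10],"turn":0,"jaw":0},
    {"linear":[0,0,-20],"turn":0,"jaw":0},
    {"linear":[0,10,-25],"turn":0,"jaw":0},
    {"linear":[0,40,-15],"turn":0,"jaw":0},
    {"linear":[0,45,0],"turn":0,"jaw":0},
    {"linear":[0,45,0],"turn":0,"jaw":0},
    {"linear":[0,30,0],"turn":0,"jaw":0},
  ],
)

```text
t: 58.3
eef_pos: [0.4186, -0.1886, 0.1077]
tcp_rot: [[-0.998, -0.041, -0.051], [-0.042, 0.999, 0.001], [0.051, 0.003, -0.999]]
contact_force: [0.2, 0.1, -0.2]
width: 0.001
```

Call:
move_arm(
  motion=[
    {"linear":[0,30,0],"turn":0,"jaw":0},
    {"linear":[0,15,0],"turn":0,"jaw":0},
    {"linear":[0,0,0],"turn":0,"jaw":0},
    {"linear":[0,0,0],"turn":0,"jaw":0},
    {"linear":[0,0,0],"turn":0,"jaw":0},
    {"linear":[0,0,0],"turn":0,"jaw":0},
    {"linear":[0,0,0],"turn":0,"jaw":0},
    {"linear":[0,0,0],"turn":0,"jaw":0},
    {"linear":[0,0,0],"turn":0,"jaw":0},
    {"linear":[0,0,0],"turn":0,"jaw":0},
  ],
)

```text
t: 59.3
eef_pos: [0.417, -0.1425, 0.1093]
tcp_rot: [[-0.998, -0.042, -0.048], [-0.042, 0.999, -0.001], [0.048, 0.001, -0.999]]
contact_force: [-0.7, 0.4, 0.4]
width: 0.0006
```

Run:
```python
from h import *
keys()
d,P=blocks('top'); cv2.imwrite('pics/t40.png',d['frame'][:,:,::-1]); C=colors(d)
print('teal');comps(C['teal']&(P[...,1]>-.2)&(P[...,1]<.2),P,50); print('blue');comps(C['blue'],P,50); comps(C['red'],P,500)
for c in [(128,216),(152,247)]:
    w=P[c[1]-20:c[1]+20,c[0]-18:c[0]+18].reshape(-1,3)*1000; k=(w[:,2]>31)&(w[:,2]<42)
    A=np.c_[w[k][:,:2]-w[k][:,:2].mean(0),np.ones(k.sum())]; print(np.linalg.lstsq(A,w[k][:,2],rcond=None)[0])
save('side','s40.png')
```

```text
y
[125. 190.] [ 415.6 -271.7] [29.5 34.5] 26.9 713 [40.5 49.9 51.2]
b
[ 87. 192.] [ 420.1 -317.3] [34.1 33.4] 67.0 631 [40.2 49.8 51.3]
g
[ 55. 195.] [ 424.  -357.6] [29.2 27.3] 18.0 479 [41.2 49.9 51.4]
[384. 167.] [ 624.9 -335.4] [73.9 60.7] 6.5 579 [29.5 50.2 63.9]
[128. 215.] [553.  317.1] [60.6 45.3] 2.8 493 [18.7 26.  38. ]
[152. 247.] [470.2 260.2] [60.  44.6] 2.7 502 [18.4 24.8 38. ]
teal
blue
[284. 120.] [768.1 -91.2] [57.2 59.8] 84.9 401 [31.2 34.2 37.1]
[145. 234.] [508.7 285.8] [184.2 139.3] 3.2 2759 [ 1.1  4.5 15.8]
[-5.74201995e-03 -4.33517965e-03  3.55249258e+01]
[-3.10692358e-03 -7.84804740e-04  3.58495140e+01]
```

View pics/t40.png

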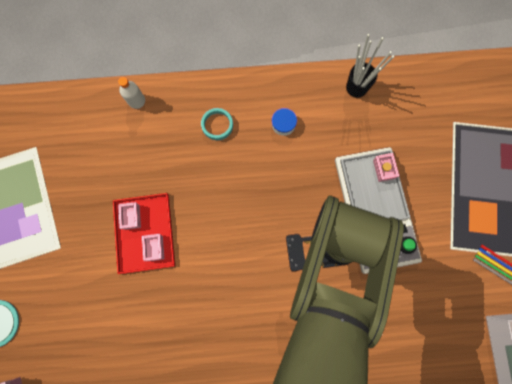

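View pics/s40.png

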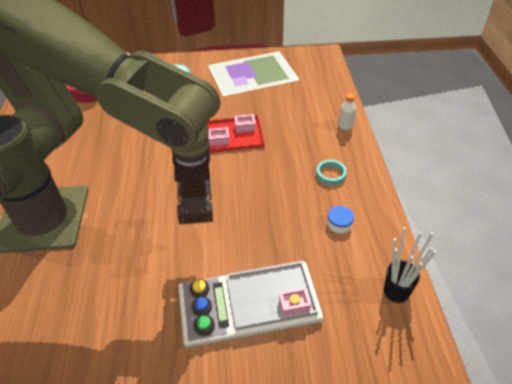

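```bash
python3 -c "
from h import *
print(r.sign_off(), r.observe()['t'])"
```

```text
the job is handed in; nothing more can be done
the job is handed in; nothing more can be done
```

The job is done and handed in at about 60 s of the 210 s allowed.

- **Keys:** I pressed the yellow tare key first, with the pan empty. Once everything was sorted I pressed blue count, then green store. By wrist-camera depth, yellow and green went fully down. Blue was about 5 mm down when measured, past the 4 mm point, and I then pushed it further. At the end all three were back up, with their tops at about 50 mm.
- **Blocks:** Three were present; I saw no fourth. All three are underside up. One has its brass boss and lies in the pan. The other two have an empty recess and lie apart in the red tray.
- **Last checks:** Plane fits show all three blocks flat to within 0.6°, none on a rim or on another. The bead tin measured within 1 mm of its start. The tape roll was only checked by eye, and sits at the same place in the top picture. The arm was clear of everything.

Three things went differently from what was expected:

- **Fingertip position:** The fingertips turned out to be about 18 mm behind the reported TCP, not 8 mm ahead of it. I found this from the first key press and used the measured value from then on.
- **Missed grasp:** The first try at the second block slipped off without visibly disturbing it, and the second try held.
- **Tool tilt:** The tool drifted to about 3° of tilt during the run, with no visible effect on the placing.

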